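# Free a tooth model from its latched split clamp

### The job

Undo the split clamp and take the plaster tooth model out: lift the red latch lever up and over past its centre until it snaps open and the brass hook is off its keeper, then slide the blue-topped carriage all the way back. Only then lift the model out and set it down gently, upright, wholly on the free part of the black mat, leaving the latch and the carriage open. Leave all the other things on the bench where they stand.

Things in the scene. Friction and masses are not known exactly. Their poses are not given: they have to be found in the camera images.
- clamp: the split clamp, fixed to the bench: dark base plate 295 x 175 x 10 mm (x -130 to +165, y -125 to +50, top at z 10), origin on the bench under the clamped model's centre, x = the way the carriage slides open, z up. Fixed aluminium jaw at x -57 to -32, y -35 to +35, top at z 40. Latch block at x -73 to -27, y -117 to -83, top at z 48. All parts of the clamp stay with it; its place and yaw vary.
- lever (a joint): angle of the latch lever in rad: 0 closed, 1.5 fully open (its stop). Turns about the clamp's y axis through point lever_pivot, the red bar going up and over towards the clamp's +x. Over-centre spring: below 0.6 rad it pulls the lever shut (about 5 N at the bar when closed, falling to zero at 0.6), above 0.6 it throws it open by itself to 1.5. The hook moves with the lever and is off the keeper well before 1.2.
- lever_pivot (a point): the lever's pivot axis, at clamp x -45, y -100, z 62 mm; axes as the clamp.
- lever_bar (a point): centre of the red grip bar at the lever's free end: 14 mm thick, 44 mm long along the clamp's y, 85 mm from the pivot. Closed, the lever slopes from the pivot 35 degrees upward towards the clamp's -x (bar at clamp x -115, z 111 mm, free space below and before it); fully open it leans 31 degrees beyond upright towards +x (bar at clamp x -1, z 135).
- hook_tip (a point): lower end of the brass hook's claw (16 mm wide, along y), which when closed stands behind (+x of) the carriage's keeper lug, at clamp x 53, y -100, z 39 mm; the lug's top is at z 50.
- carriage (a joint): travel of the sliding carriage in m: 0 shut, 0.055 fully back (its stop), along the clamp's +x; friction about 2 N, it stays where left. The hook holds it while the latch is closed.
- push_post (a point): top centre of the carriage's upright post (18 mm thick shaft, 26 mm blue cap, top 96 mm above the bench, cap from z 86), shut at clamp x 82, y 0. The carriage's jaw is at x 34 to 49, y -35 to +35, top at z 42, and a steel lip from it overlaps the model's foot until it is slid back; an arm at x 34 to 49 carries the keeper lug out to y -110. All move with the carriage.
- model: ivory plaster model with pink gum and tooth arch, origin at the centre of its underside, x and y along the clamp's at the start, standing on the base plate (z 10 mm). Foot 64 (x) x 60 (y) x 14 mm, body above it 52 (x) x 60 (y) from z 14 to 44, arch within 42 x 52 on top to z 57. 0.2 to 0.45 kg. Its y faces are free of the jaws.
- mat: black mat fixed on the bench, 240 (x) x 130 (y) x 3 mm, origin at its underside centre.
- tool_jar: white instrument jar standing on the mat at one of its ends or near its middle: 52 mm across, 85 mm tall, instruments to 145 mm; origin underside centre.
- liquid: amber bottle, 56 mm across, 145 mm tall; origin underside centre.
- powder: white jar with blue lid, 68 mm across, 100 mm tall; origin underside centre.
- wax_tin: orange tin, 68 mm across, 60 mm tall; origin underside centre.
- bowl: green bowl, 96 mm across, 60 mm tall; origin underside centre.
- bur_block: blue block 85 x 50 x 32 mm with small burs on it to 51 mm; origin underside centre.
- handpiece: black and silver handpiece lying along its x, 175 mm long (x -70 to +103), 24 mm thick; origin below its axis on the bench.

How it is judged:
By the outcome, as a careful person would: the job done as asked, in the order asked, and still so for the second after the job is handed in, with the robot touching nothing.
It also fails if it takes over 54 s, if anything falls off the work surface, if the arm or the gripper's body presses on something with over 40 N, if the wrist force passes 120 N, or if a joint passes its speed limit or range.

### The arm

A 6-joint arm with a two-finger parallel gripper is mounted at the origin on the work surface. World frame = base frame: x ahead of the robot, y to its left, z up, the work surface at z = 0. Lengths are in mm, angles in rad, forces in N, time in s.
With the tool pointing down it reaches from about 325 to 875 mm from the base axis. Payload 4.4 kg.
Tool frame: the origin (TCP) lies on the centre line of the jaws, within the pads' length; the fingertips stand 17 mm ahead of it and the grasp point (between the pads) lies 2 mm behind it; x points along the fingers, y is the direction in which the jaws open and shut, and the axes are right-handed (so a half turn about x gives the same grasp; the last joint's range is limited). The gripper opens to 85 mm and grips with 20 to 120 N. Pads are 22 mm wide; open, the fingers measure 114 mm over their backs; the gripper's body (76 mm by 85 mm) begins 54 mm behind the grasp point. The pads swing forward as they close: fully open they stand 13 mm farther back than shut.
Start: joints at [-1.466, 0.207, 1.542, -0, 1.393, -0.15], TCP at [144.917, -556.441, 248.282] pointing down, gripper open.
Joint ranges: [-2.73, 2.73], [-0.86, 2.22], [0.23, 2.46], [-1.11, 4.25], [0.08, 2.63], [-2.82, 2.82]. Speed limits (rad/s): [2.79, 2.79, 3.14, 3.14, 3.14, 3.14].

### API

Orientations are given as [roll, pitch, yaw] about the fixed x, y, z axes, in that order (R = Rz(yaw) Ry(pitch) Rx(roll)).
In Python, from rig import r gives the robot as it stands.
- The arm moves only by the tool arm_command, never from a script. Its argument "rows" is a list of rows, each an object with "translation": the shift along the tool's x, y, z in m, a list of three; "twist": the turn about the tool's x in rad. A call has 1 to 8 rows; each row shifts and turns the pose as measured when the row begins, along the tool's axes as they then stand; what a row does not reach is not made up. A row lasts 1/12 s, in which the tool goes at most 41.7 mm and 7.16 degrees, less where a joint would pass 70% of its speed; a pose out of reach is approached as far as the arm can. A call with a gripper value outside its range is refused whole. "jaw" is the opening, from 0 (shut) to 1 (fully open), set as the call begins (left out, the last holds). The fingers move at their own pace and stop on an object; "force" is the grip in N (left out, the last holds). Time passes only in rows, so rows that do not move let the fingers close. It gives the time, the measured TCP pose, the force and the opening at its end, in the units of the state.
- r.observe(): the state, without advancing time (a new reading comes with each control period).
- r.snapshot(name): name is "side" or "top" or "wrist"; returns a dict with "pixels" (400x640x3 uint8, red, green, blue), "camera_matrix" (3x3 intrinsics, pixels), "k1" (the pictures are not rectified: a ray, as slopes to the right and down, at radius r is drawn at 1 + k1 r^2 times it, then the intrinsics apply), "xyz" and "orientation" of the camera in the world; the wrist camera has in their place "T_tool_cam" (4x4, takes a point from camera to tool coordinates, whose origin is the TCP and whose axes are the tool frame's). Camera axes: x right, y up, looking along -z (the intrinsics and any distortion apply to the point x, -y, -z); pixel columns grow to the right and rows downward; lengths in mm; the calibration is good to about 2 mm. A picture is of the moment at which its call begins: read the wrist's pose just before it. There is no depth.
- r.sign_off(): hands the job in, once; it reports no verdict.
Trained networks look in a picture, given as the dict that the camera call returned (one of the last four; its "shot" number tells which), for a name from the list of things; names that differ only in an ending like _2 or _b are one class to them, and where a whole thing is asked for, a point or a joint stands for the part that bears it (a point fixed in the world has none). Each returns a list of dicts, best first, with "conf" (0 to 1); they miss things now and then, are a little off and sometimes report something else, mostly with a low value. They report only what shows in the picture. A call takes as long as a camera call.
- r.search_frame(picture, query): "bbox" ([centre column, centre row, width, height] in pixels, round what is visible of it).
- r.regions_of(picture, query): "region" (400x640 bool, what is visible of it) and "bbox" ([centre column, centre row, width, height] in pixels, round what is visible of it).
- r.tip_of(picture, query): "pixel" ([column, row] in pixels: a listed point, or the origin of a listed thing).
The state is a dict: "time_s": time; "joint_positions": joint angles; "qvel": joint speeds; "tau": joint torques, N m; "position": TCP position; "tcp_rot": TCP orientation; "force": force on the tool from outside, world axes, zero at the start; "torque": the same for the moment, N m; "width": finger opening in mm.
Only numpy, scipy, OpenCV 4.12 (cv2) and the standard library are available. Lean on these libraries where they do the work, as an engineer would, in place of code of your own. Each camera call takes 0.05 s, during which the arm holds its last target.

## Working session

There is one attempt and no reset: what is moved stays moved. The work goes in short steps, Python scripts to look and compute and a tool call to move; the robot and the scene stay as the last step left them, time stands still between calls to the robot, and variables do not carry over. Pictures are saved under pics/ and viewed, and the job is handed in when it is done.

Besides the shell and the picture viewer there is one more tool, called after "Call:" as name([rows], argument=value, ...), one row to a line, values as JSON. arm_command: Moves the arm, as the interface text tells. Its arguments: {"type":"object","properties":{"rows":{"type":"array","items":{"type":"object","properties":{"translation":{"type":"array","items":{"type":"number"}},"twist":{"type":"number"}}}},"jaw":{"type":"number"},"force":{"type":"number"}},"required":["rows"]}

```bash
ls; mkdir -p pics; python3 - <<'E'
from rig import r
import cv2
print(r.observe())
for n in ["side","top","wrist"]:
    s=r.snapshot(n)
    print(n,{k:v for k,v in s.items() if k!='pixels'})
    cv2.imwrite(f"pics/a_{n}.png",s['pixels'][:,:,::-1])
E
```

```text
pics
{'time_s': 0.0, 'joint_positions': array([-1.46650488e+00,  2.07458271e-01,  1.54296007e+00, -8.50781969e-07,
        1.39349026e+00, -1.50483321e-01]), 'qvel': array([ 0.00041868, -0.00017087,  0.00032627,  0.0013765 ,  0.00076707,
        0.00097314]), 'tau': array([ 4.31795488e-04, -3.83030999e+01, -2.91598105e+01, -1.00950951e-04,
        1.04022727e-02,  4.05032679e-06]), 'position': array([ 144.83826261, -555.71722332,  247.10108272]), 'tcp_rot': array([-1.7209182 ,  1.56848039,  1.67544937]), 'force': array([ 0.20258018, -0.43486179, -0.32967865]), 'torque': array([ 0.04612538, -0.03538745,  0.03408024]), 'width': 85.05691042320034}
side {'camera_matrix': array([[370.8948328 ,   0.        , 317.96370642],
       [  0.        , 370.8948328 , 199.50130147],
       [  0.        ,   0.        ,   1.        ]]), 'k1': -0.031368931774527806, 'xyz': array([518.05081558, 569.63996165, 797.45500709]), 'orientation': array([ 0.66205615, -0.01855481, -3.07307562]), 'shot': 1}
top {'camera_matrix': array([[453.63189782,   0.        , 324.5581073 ],
       [  0.        , 453.63189782, 194.10633164],
       [  0.        ,   0.        ,   1.        ]]), 'k1': -0.047623497927280795, 'xyz': array([ 391.05407932,    8.86320143, 1204.46658382]), 'orientation': array([ 0.13791835,  0.02874033, -1.5766783 ]), 'shot': 2}
wrist {'camera_matrix': array([[345.27198291,   0.        , 320.27862521],
       [  0.        , 345.27198291, 197.41937947],
       [  0.        ,   0.        ,   1.        ]]), 'k1': -0.008725966934967563, 'T_tool_cam': array([[ 4.26393574e-04,  2.84050411e-01, -9.58809252e-01,
        -1.26353073e+02],
       [ 9.99998675e-01,  1.38511874e-03,  8.55056992e-04,
        -8.28208169e-01],
       [ 1.57094395e-03, -9.58808347e-01, -2.84049444e-01,
        -7.26500746e+01],
       [ 0.00000000e+00,  0.00000000e+00,  0.00000000e+00,
         1.00000000e+00]]), 'shot': 3}
```

View pics/a_side.png

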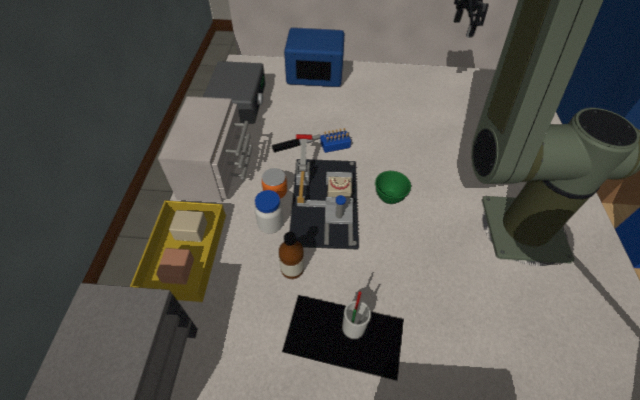

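View pics/a_top.png

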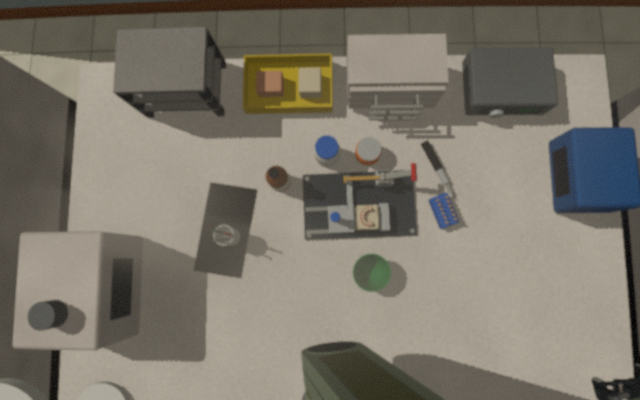

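View pics/a_wrist.png

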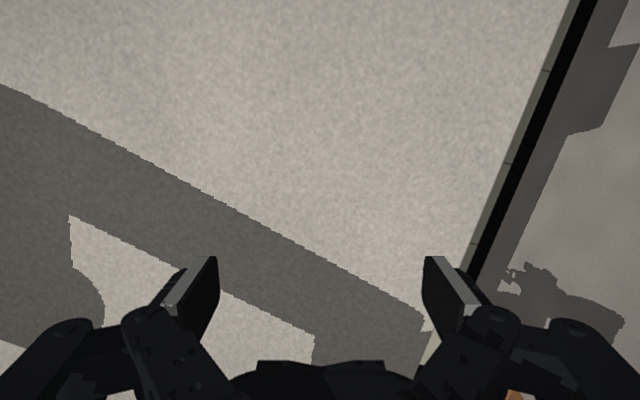

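```bash
cat > h.py <<'E'
import numpy as np, cv2
from scipy.spatial.transform import Rotation as R
from scipy.optimize import least_squares
from rig import r
def campose(s,st=None):
    if 'xyz' in s: return R.from_euler('xyz',s['orientation']).as_matrix(), np.array(s['xyz'])
    Rt=R.from_euler('xyz',st['tcp_rot']).as_matrix(); T=s['T_tool_cam']
    return Rt@T[:3,:3], Rt@T[:3,3]+st['position']
def proj(P,s,st=None):
    Rc,c=campose(s,st); p=(np.atleast_2d(P)-c)@Rc
    u=np.c_[p[:,0],-p[:,1]]/(-p[:,2:3]); rr=(u**2).sum(1,keepdims=True); u=u*(1+s['k1']*rr)
    K=s['camera_matrix']; return u*[K[0,0],K[1,1]]+[K[0,2],K[1,2]]
def ray(px,s,st=None):
    K=s['camera_matrix']; d=(np.array(px)-[K[0,2],K[1,2]])/[K[0,0],K[1,1]]; u=d.copy()
    for _ in range(10): u=d/(1+s['k1']*(u@u))
    Rc,c=campose(s,st); v=Rc@np.array([u[0],-u[1],-1]); return c,v/np.linalg.norm(v)
def onz(px,s,z,st=None):
    c,v=ray(px,s,st); return c+v*(z-c[2])/v[2]
def tri(rays):
    A=np.zeros((3,3));b=np.zeros(3)
    for c,v in rays:
        M=np.eye(3)-np.outer(v,v);A+=M;b+=M@c
    p=np.linalg.solve(A,b); return p,[np.linalg.norm((np.eye(3)-np.outer(v,v))@(p-c)) for c,v in rays]
def save(s,n): cv2.imwrite(f"pics/{n}.png",s['pixels'][:,:,::-1])
E
python3 - <<'E'
from h import *
S={n:r.snapshot(n) for n in["side","top"]}
for q in ["lever_pivot","lever_bar","hook_tip","push_post","model","clamp","mat","tool_jar","liquid","powder","wax_tin","bowl","bur_block","handpiece"]:
    o=[]
    rs=[]
    for n,s in S.items():
        t=r.tip_of(s,q)
        if t: 
            o.append((n,np.round(t[0]['pixel'],1),round(t[0]['conf'],2)));rs.append(ray(t[0]['pixel'],s))
            o.append(np.round(onz(t[0]['pixel'],s,0)[:2]))
    print(q,o, *( [np.round(x,1) for x in tri(rs)] if len(rs)>1 else []))
E
```

```text
lever_pivot [('side', array([300.6, 171.2]), 0.62), array([ 603., -151.]), ('top', array([381.9, 174.2]), 0.7), array([ 611., -112.])] [ 599.9 -107.    49.4] [2.1 2.1]
lever_bar [('side', array([303.6, 138.7]), 0.77), array([ 607., -288.]), ('top', array([412.9, 171.3]), 0.88), array([ 618., -196.])] [ 597.1 -178.   102.9] [1.5 1.5]
hook_tip [('side', array([300.4, 204.7]), 0.44), array([592., -30.]), ('top', array([346.7, 176.5]), 0.68), array([606., -17.])] [596.  -16.3  20.2] [6.1 6.1]
push_post [('side', array([331.6, 146.5]), 0.17), array([ 518., -261.]), ('top', array([337.4, 215.4]), 0.79), array([501.,   9.])] [498.1   6.9 253.8] [20.3 20.3]
model [('side', array([340.2, 190.5]), 0.59), array([486., -88.]), ('top', array([366.8, 216.2]), 0.68), array([498., -69.])] [491.5 -67.   27.2] [4.2 4.2]
clamp [('side', array([337.2, 193.8]), 0.96), array([494., -76.]), ('top', array([365.4, 215. ]), 0.57), array([501., -66.])] [497.3 -64.4  15. ] [2.7 2.7]
mat [('side', array([343.3, 335.3]), 0.68), array([467., 310.]), ('top', array([222.3, 229.8]), 0.67), array([465., 317.])] [465.8
[... 445 characters left out ...]
rray([666.,  28.])] [597.4  26.7 214.4] [19.2 19.2]
wax_tin [('side', array([275.3, 193.1]), 0.87), array([665., -64.]), ('top', array([366.3, 153.8]), 0.71), array([668., -71.])] [668.  -71.8  -9.1] [1.7 1.7]
bowl [('side', array([389.7, 197.3]), 0.87), array([349., -76.]), ('top', array([368.2, 271. ]), 0.69), array([354., -71.])] [352.7 -69.7   7.9] [1.7 1.7]
bur_block [('side', array([333.4, 146.6]), 0.78), array([ 513., -261.]), ('top', array([437.5, 166. ]), 0.43), array([ 632., -262.])] [ 565.8 -234.1   52.4] [56.2 56.2]
handpiece [('side', array([291.3, 146.8]), 0.63), array([ 641., -249.]), ('top', array([436.6, 164.9]), 0.58), array([ 635., -260.])] [ 640.8 -263.7  -15. ] [2.7 2.7]
```

```bash
cat > fit.py <<'E'
from h import *
def c2w(P,p): 
    P=np.atleast_2d(np.array(P,float)); c,s=np.cos(p[2]),np.sin(p[2])
    return np.c_[P[:,0]*c-P[:,1]*s+p[0],P[:,0]*s+P[:,1]*c+p[1],P[:,2]]
pts={'pivot':(-45,-100,62),'bar':(-115,-100,111),'hook':(53,-100,39),'post':(82,0,96)}
base=[(-130,-125,10),(165,-125,10),(165,50,10),(-130,50,10)]
E
python3 - <<'E'
from fit import *
S={n:r.snapshot(n) for n in["side","top"]}
obs=[('side','bar',(303.6,138.7)),('top','bar',(412.9,171.3)),('side','pivot',(300.6,171.2)),('top','pivot',(381.9,174.2)),('top','post',(337.4,215.4)),('top','hook',(346.7,176.5)),('side','hook',(300.4,204.7))]
f=lambda p: np.concatenate([proj(c2w(pts[k],p),S[n])[0]-px for n,k,px in obs])
o=least_squares(f,[497,-64,1.57],loss='soft_l1',x_scale=[1,1,.01]);print(o.x,np.round(f(o.x),1))
for n,s in S.items():
    im=cv2.resize(s['pixels'][:,:,::-1],None,fx=4,fy=4,interpolation=cv2.INTER_CUBIC)
    q=(proj(c2w(base,o.x),s)*4+1.5)
    cv2.polylines(im,[q.astype(int).reshape(-1,1,2)],True,(0,255,0),1)
    for k,P in pts.items():
        u=(proj(c2w(P,o.x),s)[0]*4+1.5).astype(int); cv2.circle(im,tuple(int(a) for a in u),5,(255,0,255),1)
    c=q.mean(0).astype(int); cv2.imwrite(f"pics/b_{n}.png",im[max(c[1]-300,0):c[1]+300,c[0]-400:c[0]+400])
E
```

```text
[494.73297913 -64.96409017   1.60527406] [-1.2 -2.  -0.2 -0.6  0.5 -3.1  0.3  1.3 -3.4  0.1 -3.1  2.3 -1.5 -2.6]
```

View pics/b_side.png

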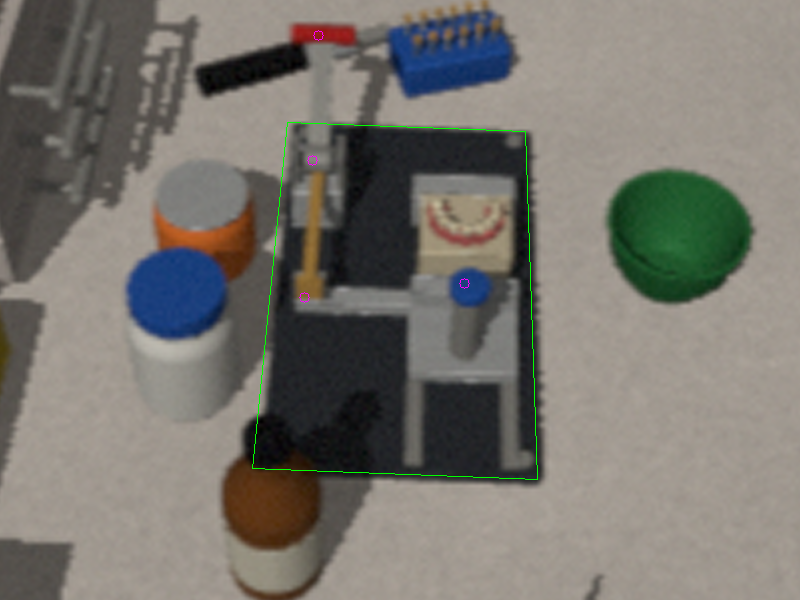

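View pics/b_top.png

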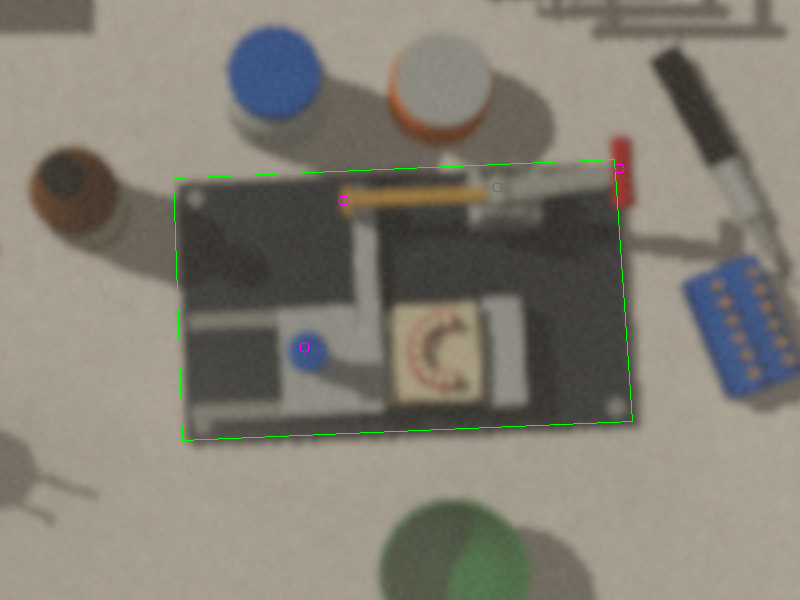

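```bash
cat >> h.py <<'E'
def tm(target,yawvec=None,st=None):
    """tool-frame shift (m) to target TCP world mm; twist to bring tool y along yawvec"""
    st=st or r.observe(); Rt=R.from_euler('xyz',st['tcp_rot']).as_matrix()
    d=Rt.T@(np.array(target)-st['position'])/1000
    out=dict(t=round(st['time_s'],2),pos=np.round(st['position'],1),shift=np.round(d,4),force=np.round(st['force'],1),w=round(st['width'],1))
    if yawvec is not None:
        v=Rt.T@np.array([*yawvec,0.]); a=np.arctan2(v[2],v[1]); a=(a+np.pi/2)%np.pi-np.pi/2
        out['twist']=round(a,3)
    return out
E
python3 - <<'E'
from fit import *
st=r.observe();Rt=R.from_euler('xyz',st['tcp_rot']).as_matrix();print(np.round(Rt,3))
p=[494.7,-65,1.595]
y=c2w([(0,1,0)],[0,0,p[2]])[0][:2]
print(tm([480,-65,300],y))
E
```

```text
[[-0.     0.252 -0.968]
 [ 0.    -0.968 -0.252]
 [-1.    -0.     0.   ]]
{'t': 1.75, 'pos': array([ 144.9, -556.4,  248.3]), 'shift': array([-0.0517, -0.3911, -0.4481]), 'force': array([-0.5, -0.3,  0.1]), 'w': 85.5, 'twist': np.float64(-1.34)}
```

Call:
arm_command([
  {"translation":[-0.0065,-0.0245,-0.028],"twist":0},
  {"translation":[-0.0065,-0.0245,-0.028],"twist":0},
  {"translation":[-0.0065,-0.0245,-0.028],"twist":0},
  {"translation":[-0.0065,-0.0245,-0.028],"twist":0},
  {"translation":[-0.0065,-0.0245,-0.028],"twist":0},
  {"translation":[-0.0065,-0.0245,-0.028],"twist":0},
  {"translation":[-0.0065,-0.0245,-0.028],"twist":0},
  {"translation":[-0.0065,-0.0245,-0.028],"twist":0},
])

```text
time_s: 2.42
position: [314.2, -306.6, 299.3]
tcp_rot: [-0.758, 1.57, 2.623]
force: [0.6, 0.0, 0.8]
width: 85.5
```

Call:
arm_command([
  {"translation":[0,0,0],"twist":-0.12},
  {"translation":[0,0,0],"twist":-0.12},
  {"translation":[0,0,0],"twist":-0.12},
  {"translation":[0,0,0],"twist":-0.12},
  {"translation":[0,0,0],"twist":-0.12},
  {"translation":[0,0,0],"twist":-0.12},
  {"translation":[0,0,0],"twist":-0.12},
  {"translation":[0,0,0],"twist":-0.12},
])

```text
time_s: 3.08
position: [320.5, -298.1, 303.7]
tcp_rot: [1.356, 1.563, -0.545]
force: [0.2, 0.2, -0.2]
width: 85.5
```

```bash
python3 - <<'E'
from fit import *
p=[494.7,-65,1.595]
y=c2w([(0,1,0)],[0,0,p[2]])[0][:2]
print(tm([480,-65,300],y))
E
```

```text
{'t': 3.08, 'pos': array([ 320.5, -298.1,  303.7]), 'shift': array([ 0.0038,  0.0754, -0.2722]), 'force': array([ 0.2,  0.2, -0.2]), 'w': 85.5, 'twist': np.float64(-0.354)}
```

Call:
arm_command([
  {"translation":[0,0,0],"twist":-0.12},
  {"translation":[0,0,0],"twist":-0.12},
  {"translation":[0,0,0],"twist":-0.11},
  {"translation":[0,0.02,-0.035],"twist":0},
  {"translation":[0,0.021,-0.034],"twist":0},
  {"translation":[0,0.021,-0.034],"twist":0},
  {"translation":[0,0.021,-0.034],"twist":0},
  {"translation":[0,0.021,-0.034],"twist":0},
])

```text
time_s: 3.75
position: [418.6, -125.7, 304.5]
tcp_rot: [0.653, 1.557, -0.896]
force: [1.2, -1.0, 0.4]
width: 85.4
```

```bash
python3 - <<'E'
from fit import *
p=[494.7,-65,1.595]
y=c2w([(0,1,0)],[0,0,p[2]])[0][:2]
print(tm([480,-65,300],y))
print(r.observe()['joint_positions'])
st=r.observe();s=r.snapshot("wrist");save(s,"c_wrist")
E
```

```text
{'t': 3.75, 'pos': array([ 418.6, -125.7,  304.5]), 'shift': array([ 0.0044,  0.0626, -0.0594]), 'force': array([ 1.2, -1. ,  0.4]), 'w': 85.4, 'twist': np.float64(-0.003)}
[-0.48633054 -0.14703213  1.78876703 -0.00556127  1.48709905 -0.50762708]
```

View pics/c_wrist.png

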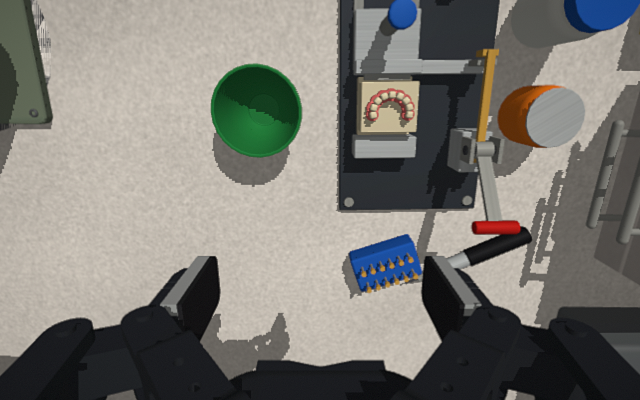

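Call:
arm_command([
  {"translation":[0,0.02,-0.015],"twist":0},
  {"translation":[0,0.02,-0.015],"twist":0},
  {"translation":[0,0.02,-0.015],"twist":0},
  {"translation":[0,0,0],"twist":0},
  {"translation":[0,0,0],"twist":0},
])

```text
time_s: 4.22
position: [483.5, -64.1, 305.8]
tcp_rot: [1.202, 1.556, -0.326]
force: [-1.5, -0.1, -0.6]
width: 85.4
```

```bash
cat > meas.py <<'E'
from fit import *
import pickle,sys
tag=sys.argv[1]
st=r.observe();s=r.snapshot("wrist");save(s,tag)
out={}
for q in ["lever_pivot","lever_bar","hook_tip","push_post","model","clamp"]:
    t=r.tip_of(s,q)
    if t: out[q]=(t[0]['pixel'],t[0]['conf']); print(q,np.round(t[0]['pixel'],1),round(t[0]['conf'],2))
pickle.dump((st,s,out),open(f"{tag}.pkl","wb")); print(st['position'],st['tcp_rot'])
E
python3 meas.py d1
```

```text
lever_pivot [411.5 207.7] 0.91
hook_tip [414.9 113.1] 0.59
push_post [327.3  82.8] 0.9
model [328. 156.] 0.76
clamp [327.  296.2] 0.5
[483.48428795 -64.05754147 305.78508996] [ 1.20168722  1.55611366 -0.32615052]
```

View pics/d1.png

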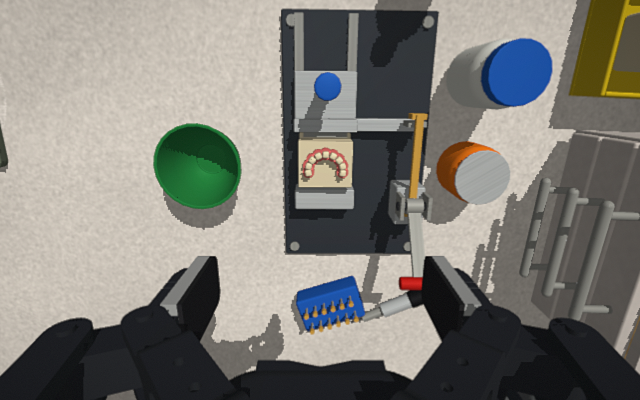

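Call:
arm_command([
  {"translation":[0,0.015,-0.035],"twist":0},
  {"translation":[0,0.015,-0.035],"twist":0},
  {"translation":[0,0,-0.03],"twist":0},
  {"translation":[0,0,0],"twist":0},
  {"translation":[0,0,0],"twist":0},
])

```text
time_s: 4.98
position: [509.6, 33.9, 306.4]
tcp_rot: [1.168, 1.553, -0.376]
force: [-0.5, 0.3, -0.0]
width: 85.7
```

```bash
python3 meas.py d2
```

```text
lever_pivot [382.2 280.1] 0.83
lever_bar [432.1 234.5] 0.64
hook_tip [384.3 196.1] 0.83
push_post [295.4 186.2] 0.83
model [304.2 230.5] 0.86
clamp [300.8 228.6] 0.6
[509.6012694   33.85782983 306.43403084] [ 1.16780932  1.552988   -0.37593407]
```

View pics/d2.png

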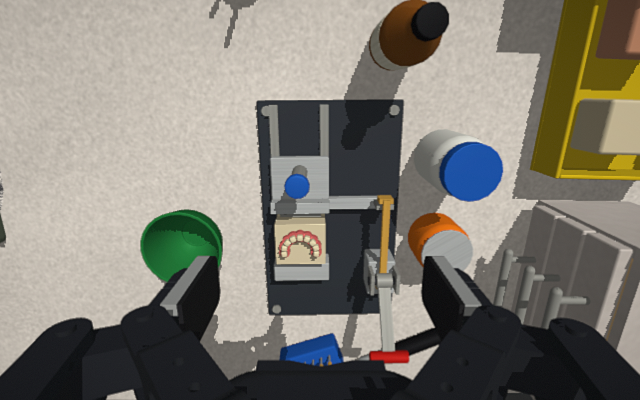

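```bash
python3 - <<'E'
from fit import *
import pickle
P=dict(pts); P.update(TL=base[1+1],TR=base[1],BL=base[3],BR=base[0],mod=(0,0,67))
D={t:pickle.load(open(t+'.pkl','rb')) for t in['d1','d2']}
obs={'d1':dict(TL=(281,10),TR=(438,12),BL=(286,254),BR=(412,254),post=(327.5,86),pivot=(411.5,207.7),hook=(414.9,113.1)),
'd2':dict(TL=(257,101),TR=(403,101),BL=(268,315),BR=(381,313),post=(296.5,186),bar=(388,357),pivot=(382.2,280.1),hook=(384.3,196.1))}
f=lambda p: np.concatenate([proj(c2w(P[k],p),D[t][1],D[t][0])[0]-px for t in obs for k,px in obs[t].items()])
o=least_squares(f,[497,-64,1.57],loss='soft_l1',x_scale=[1,1,.01]);print(o.x)
e=f(o.x).reshape(-1,2);i=0
for t in obs:
    for k in obs[t]: print(t,k,np.round(e[i],1),end=' ');i+=1
print()
for a in ['post','pivot','hook','TL','TR','BL','BR']:
    p,res=tri([ray(obs[t][a],D[t][1],D[t][0]) for t in obs]); print(a,np.round(p,1),np.round(res,1),np.round(c2w(P[a],o.x)[0],1))
S={n:r.snapshot(n) for n in["side","top"]}
for n,s in S.items():
    im=cv2.resize(s['pixels'][:,:,::-1],None,fx=4,fy=4,interpolation=cv2.INTER_CUBIC)
    q=(proj(c2w(base,o.x),s)*4+1.5)
    cv2.polylines(im,[q.astype(int).reshape(-1,1,2)],True,(0,255,0),1)
    for k in P:
        u=(proj(c2w(P[k],o.x),s)[0]*4+1.5).astype(int); cv2.circle(im,tuple(int(a) for a in u),5,(255,0,255),1)
    c=q.mean(0).astype(int); cv2.imwrite(f"pics/e_{n}.png",im[max(c[1]-300,0):c[1]+300,c[0]-400:c[0]+400])
E
```

```text
[491.8585212  -65.9802364    1.59816917]
d1 TL [-0.5 -1.9] d1 TR [ 1.1 -0.7] d1 BL [-1.4 -0.7] d1 BR [2.5 0.1] d1 post [-0.3  0.7] d1 pivot [ 0.7 -1.5] d1 hook [-0.3  3.2] d2 TL [-1.  -0.8] d2 TR [ 1.3 -1.1] d2 BL [-0.4  0.4] d2 BR [9.  0.9] d2 post [-0.   1.4] d2 bar [-0.5  0.2] d2 pivot [0.4 0.3] d2 hook [-1.2  1.6] 
post [489.7  16.7  93.6] [0.2 0.2] [489.6  16.   96. ]
pivot [ 594.6 -112.4   54.2] [0.2 0.2] [ 593.1 -108.2   62. ]
hook [590.   -6.9  42.7] [0.8 0.8] [590.4 -10.3  39. ]
TL [437.6  96.6   5.2] [0.2 0.2] [437.4  97.6  10. ]
TR [610.4 101.1  12.3] [0.1 0.1] [612.3 102.4  10. ]
BL [ 446.1 -200.3    5.3] [0.8 0.8] [ 445.4 -197.3   10. ]
BR [ 607.4 -182.5   26. ] [4.3 4.3] [ 620.4 -192.5   10. ]
```

View pics/e_side.png

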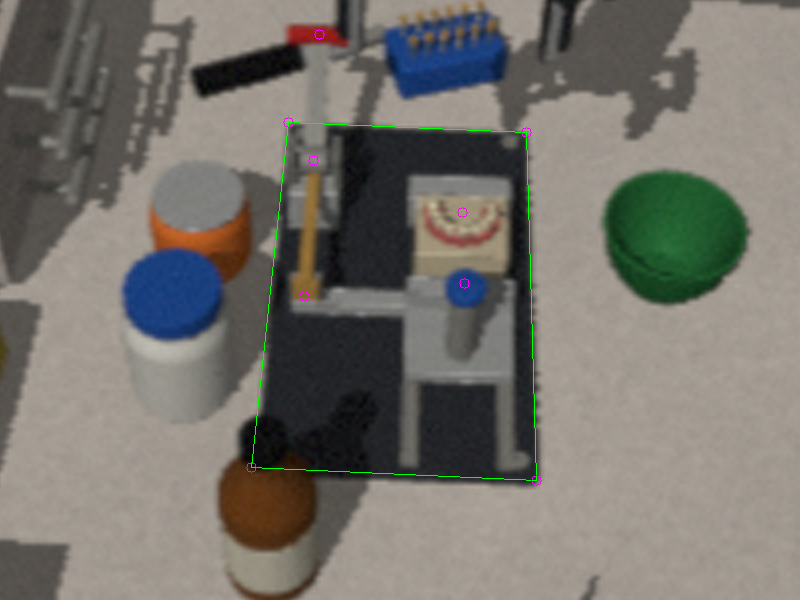

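View pics/e_top.png

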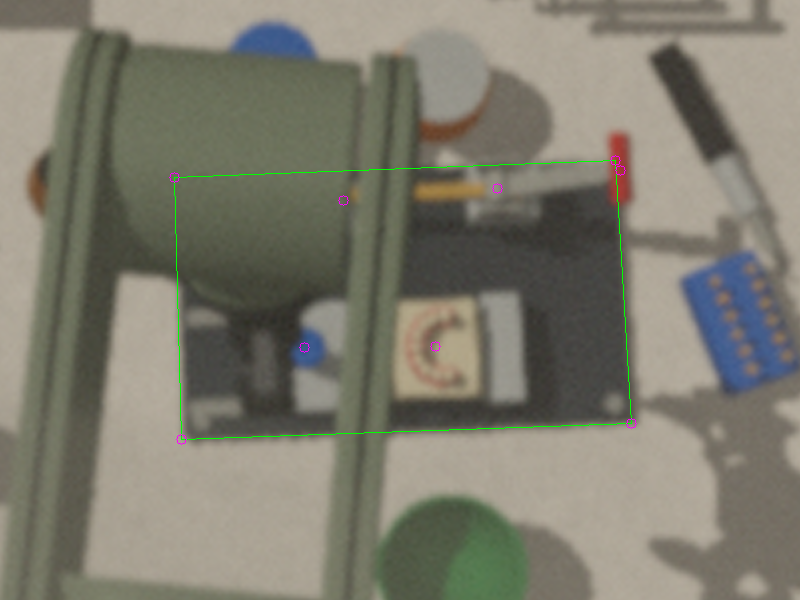

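```bash
cat > go.py <<'E'
from fit import *
import sys
p=[491.9,-66,1.598]
t=[float(a) for a in sys.argv[1:4]]
y=c2w([(0,1,0)],[0,0,p[2]])[0][:2]
w=c2w([t],p)[0]; print('world',np.round(w,1)); print(tm(w,y))
E
python3 go.py -115 -100 170
```

```text
world [ 595.  -178.2  170. ]
{'t': 5.43, 'pos': array([509.6,  32.8, 306.4]), 'shift': array([0.1391, 0.078 , 0.2122]), 'force': array([-0.6, -0.4,  0.1]), 'w': 85.5, 'twist': np.float64(-0.003)}
```

Call:
arm_command([
  {"translation":[0.018,0.011,0.031],"twist":0},
  {"translation":[0.018,0.011,0.031],"twist":0},
  {"translation":[0.018,0.011,0.031],"twist":0},
  {"translation":[0.018,0.011,0.031],"twist":0},
  {"translation":[0.018,0.011,0.031],"twist":0},
  {"translation":[0.018,0.011,0.031],"twist":0},
  {"translation":[0.018,0.011,0.028],"twist":0},
  {"translation":[0,0,0],"twist":0},
])

```text
time_s: 6.1
position: [600.3, -189.8, 181.9]
tcp_rot: [1.322, 1.543, -0.221]
force: [-1.4, 0.7, -0.8]
width: 85.1
```

```bash
python3 go.py -115 -100 108; python3 meas.py f1
```

```text
world [ 595.  -178.2  108. ]
{'t': 6.1, 'pos': array([ 600.3, -189.8,  181.9]), 'shift': array([ 0.0736, -0.007 , -0.0122]), 'force': array([-1.4,  0.7, -0.8]), 'w': 85.1, 'twist': np.float64(-0.0)}
lever_pivot [308.6  76.5] 0.62
lever_bar [310.7 196.2] 0.64
hook_tip [308.7 197.3] 0.68
model [182.2  22.9] 0.94
clamp [346.4 245.8] 0.55
[ 600.26872656 -189.76936915  181.8555943 ] [ 1.32227609  1.54277309 -0.22125776]
```

View pics/f1.png

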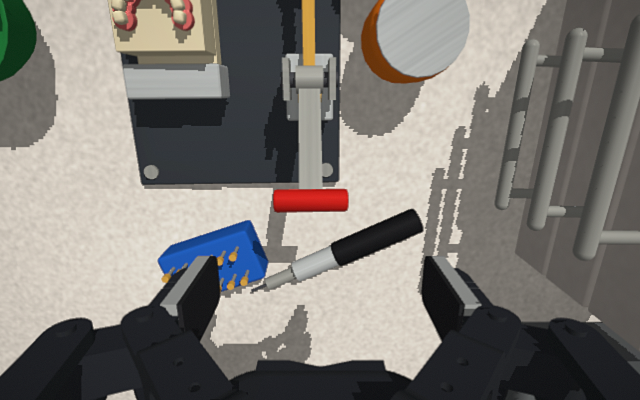

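```bash
python3 - <<'E'
from fit import *
import pickle
a=pickle.load(open('f1.pkl','rb'));b=pickle.load(open('d2.pkl','rb'))
print(onz((311,200),a[1],111,a[0]), onz((388,357),b[1],111,b[0]))
print(tri([ray((311,200),a[1],a[0]),ray((388,357),b[1],b[0])]))
print(proj(np.array([[595,-178.2,111]]),a[1],a[0]))
E
```

```text
[ 596.36323801 -177.06521718  111.        ] [ 595.4929029  -177.93503339  111.        ]
(array([ 595.84424313, -177.1699186 ,  111.5150113 ]), [np.float64(0.5744776990971162), np.float64(0.5744776990971159)])
[[308.68294067 201.77628886]]
```

Call:
arm_command([
  {"translation":[0.012,-0.006,-0.013],"twist":0},
  {"translation":[0.025,0,0],"twist":0},
  {"translation":[0.025,0,0],"twist":0},
  {"translation":[0,0,0],"twist":0},
  {"translation":[0,0,0],"twist":0},
])

```text
time_s: 6.87
position: [601.6, -167.1, 134.3]
tcp_rot: [1.276, 1.519, -0.253]
force: [0.1, 0.9, 1.0]
width: 85.2
```

```bash
python3 go.py -114.5 -101 109
```

```text
world [ 596.  -177.7  109. ]
{'t': 6.87, 'pos': array([ 601.6, -167.1,  134.3]), 'shift': array([ 0.0251, -0.0073,  0.01  ]), 'force': array([0.1, 0.9, 1. ]), 'w': 85.2, 'twist': np.float64(0.014)}
```

```bash
cat >> go.py <<'E'
Rt=R.from_euler('xyz',r.observe()['tcp_rot']).as_matrix(); print('toolx',np.round(Rt[:,0],4))
E
python3 go.py -114.5 -101 109
```

```text
world [ 596.  -177.7  109. ]
{'t': 6.87, 'pos': array([ 601.6, -167.1,  134.3]), 'shift': array([ 0.0251, -0.0073,  0.01  ]), 'force': array([0.1, 0.9, 1. ]), 'w': 85.2, 'twist': np.float64(0.014)}
toolx [ 0.0498 -0.0129 -0.9987]
```

Call:
arm_command([
  {"translation":[0.008,-0.007,0.011],"twist":0},
  {"translation":[0.008,0,0],"twist":0},
  {"translation":[0.006,0,0],"twist":0},
  {"translation":[0,0,0],"twist":0},
  {"translation":[0,0,0],"twist":0},
])

```text
time_s: 7.28
position: [598.4, -180.4, 116.4]
tcp_rot: [1.244, 1.51, -0.284]
force: [0.3, 0.4, 0.6]
width: 85.2
```

```bash
python3 go.py -114.5 -101 109; python3 -c "
from h import *
s=r.snapshot('wrist');save(s,'g1')"
```

```text
world [ 596.  -177.7  109. ]
{'t': 7.28, 'pos': array([ 598.4, -180.4,  116.4]), 'shift': array([ 0.0072, -0.0027, -0.003 ]), 'force': array([0.3, 0.4, 0.6]), 'w': 85.2, 'twist': np.float64(0.015)}
toolx [ 0.058  -0.0169 -0.9982]
```

View pics/g1.png

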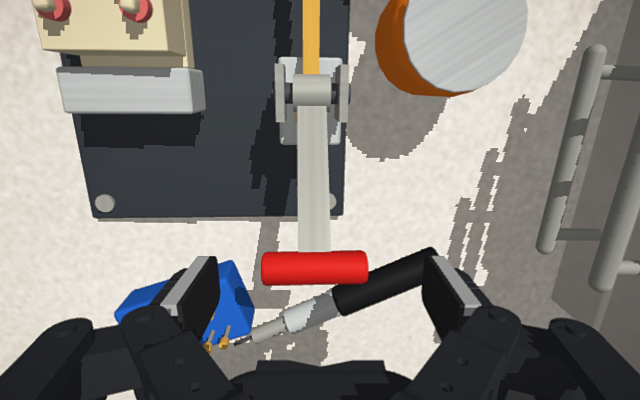

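Call:
arm_command([
  {"translation":[0.005,-0.003,-0.003],"twist":0},
  {"translation":[0.003,0,0],"twist":0},
  {"translation":[0,0,0],"twist":0},
])

```text
time_s: 7.58
position: [596.2, -177.9, 108.6]
tcp_rot: [1.24, 1.508, -0.288]
force: [-0.4, 0.7, 0.6]
width: 85.5
```

Call:
arm_command([
  {"translation":[0,0,0],"twist":0},
  {"translation":[0,0,0],"twist":0},
  {"translation":[0,0,0],"twist":0},
  {"translation":[0,0,0],"twist":0},
  {"translation":[0,0,0],"twist":0},
  {"translation":[0,0,0],"twist":0},
], jaw=0.3, force=40)

```text
time_s: 8.08
position: [596.2, -177.5, 108.6]
tcp_rot: [1.24, 1.509, -0.288]
force: [-0.6, 0.5, -0.3]
width: 43.2
```

```bash
python3 go.py -114.5 -101 109; python3 -c "
from h import *
s=r.snapshot('wrist');save(s,'g2')"
```

```text
world [ 596.  -177.7  109. ]
{'t': 8.08, 'pos': array([ 596.2, -177.5,  108.6]), 'shift': array([-0.0004, -0.0002,  0.0002]), 'force': array([-0.6,  0.5, -0.3]), 'w': 43.2, 'twist': np.float64(0.016)}
toolx [ 0.0592 -0.0175 -0.9981]
```

View pics/g2.png

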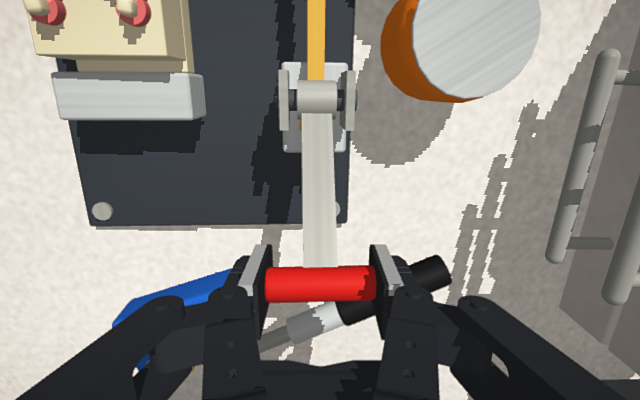

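Call:
arm_command([
  {"translation":[-0.0085,0.0005,-0.006],"twist":0},
  {"translation":[-0.008,0.0005,-0.007],"twist":0},
  {"translation":[-0.007,0.0005,-0.007],"twist":0},
  {"translation":[-0.006,0.0005,-0.008],"twist":0},
  {"translation":[0,0,0],"twist":0},
], force=50)

```text
time_s: 8.55
position: [595.1, -152.1, 132.7]
tcp_rot: [1.115, 1.506, -0.412]
force: [2.5, -4.0, -4.2]
width: 42.6
```

```bash
python3 go.py -75 -101 140;python3 go.py -54 -101 145; python3 -c "
from h import *
s=r.snapshot('wrist');save(s,'g3')"
```

```text
world [ 594.9 -138.2  140. ]
{'t': 8.55, 'pos': array([ 595.1, -152.1,  132.7]), 'shift': array([-0.0077,  0.0008, -0.0136]), 'force': array([ 2.5, -4. , -4.2]), 'w': 42.6, 'twist': np.float64(0.015)}
toolx [ 0.0597 -0.0261 -0.9979]
world [ 594.3 -117.2  145. ]
{'t': 8.55, 'pos': array([ 595.1, -152.1,  132.7]), 'shift': array([-0.0133,  0.0015, -0.0345]), 'force': array([ 2.5, -4. , -4.2]), 'w': 42.6, 'twist': np.float64(0.015)}
toolx [ 0.0597 -0.0261 -0.9979]
```

View pics/g3.png

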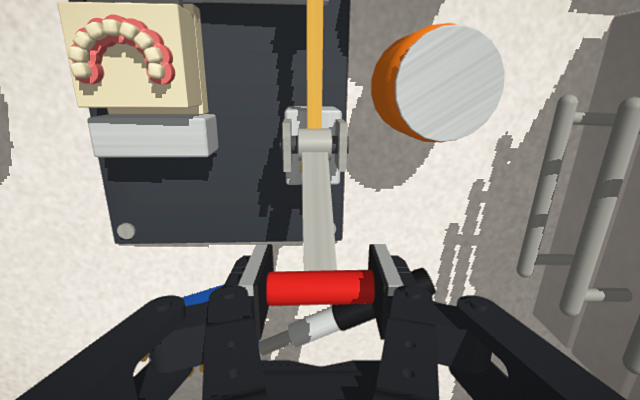

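Call:
arm_command([
  {"translation":[-0.0055,0.0005,-0.008],"twist":0},
  {"translation":[-0.0045,0.0005,-0.009],"twist":0},
  {"translation":[-0.003,0,-0.009],"twist":0},
  {"translation":[-0.001,0,-0.009],"twist":0},
  {"translation":[0,0,0],"twist":0},
])

```text
time_s: 9.02
position: [594.1, -122.7, 144.3]
tcp_rot: [0.983, 1.5, -0.546]
force: [1.8, -0.4, -7.2]
width: 42.4
```

```bash
python3 go.py -50 -101 145; python3 -c "
from h import *
s=r.snapshot('wrist');save(s,'g4')"
```

```text
world [ 594.2 -113.2  145. ]
{'t': 9.02, 'pos': array([ 594.1, -122.7,  144.3]), 'shift': array([-0.0011,  0.0006, -0.0095]), 'force': array([ 1.8, -0.4, -7.2]), 'w': 42.4, 'twist': np.float64(0.013)}
toolx [ 0.0607 -0.0369 -0.9975]
```

View pics/g4.png

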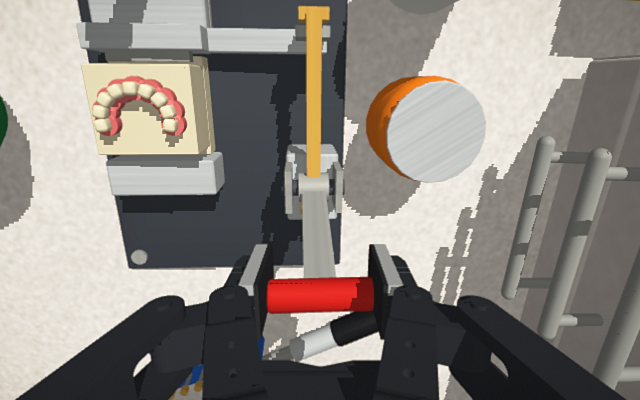

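Call:
arm_command([
  {"translation":[-0.0005,0,-0.01],"twist":0},
  {"translation":[0,0,-0.01],"twist":0},
  {"translation":[0.001,0,-0.01],"twist":0},
  {"translation":[0,0,0],"twist":0},
])

```text
time_s: 9.4
position: [593.3, -97.3, 145.3]
tcp_rot: [0.914, 1.495, -0.618]
force: [0.2, -0.7, -4.1]
width: 42.5
```

Call:
arm_command([
  {"translation":[0,0,0],"twist":0},
  {"translation":[0,0,0],"twist":0},
  {"translation":[0,0,0],"twist":0},
  {"translation":[0,0,0],"twist":0},
  {"translation":[0,0,0],"twist":0},
  {"translation":[0,0,0],"twist":0},
], jaw=1.0)

```text
time_s: 9.9
position: [593.4, -94.0, 144.3]
tcp_rot: [0.996, 1.499, -0.537]
force: [0.5, 0.2, 0.1]
width: 85.4
```

```bash
python3 go.py -20 -101 145; python3 -c "
from h import *
s=r.snapshot('wrist');save(s,'g5')"
```

```text
world [593.4 -83.2 145. ]
{'t': 9.9, 'pos': array([593.4, -94. , 144.3]), 'shift': array([-0.0011,  0.0005, -0.0107]), 'force': array([0.5, 0.2, 0.1]), 'w': 85.4, 'twist': np.float64(0.009)}
toolx [ 0.0615 -0.0366 -0.9974]
```

View pics/g5.png

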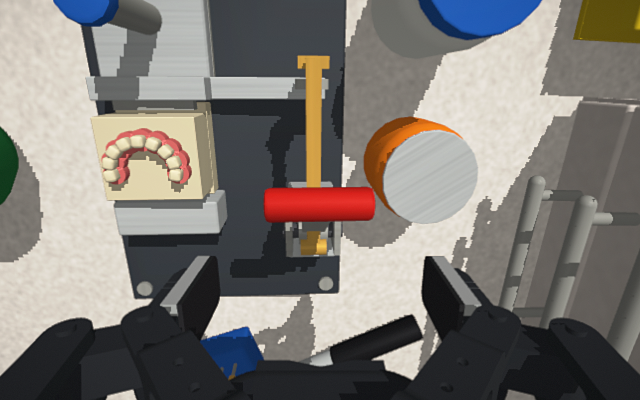

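Call:
arm_command([
  {"translation":[-0.025,0,0],"twist":0},
  {"translation":[-0.025,0,0],"twist":0},
  {"translation":[-0.025,0,0],"twist":0},
], jaw=0)

```text
time_s: 10.2
position: [583.5, -90.1, 212.5]
tcp_rot: [0.923, 1.517, -0.611]
force: [1.2, 0.3, 0.7]
width: 51.6
```

```bash
python3 go.py 45 0 200
```

```text
world [490.7 -21.  200. ]
{'t': 10.2, 'pos': array([583.5, -90.1, 212.5]), 'shift': array([ 0.0062, -0.0907, -0.0728]), 'force': array([1.2, 0.3, 0.7]), 'w': 51.6, 'twist': np.float64(0.009)}
toolx [ 0.0444 -0.0311 -0.9985]
```

Call:
arm_command([
  {"translation":[0,-0.03,-0.0225],"twist":0},
  {"translation":[0,-0.03,-0.0225],"twist":0},
  {"translation":[0,-0.022,-0.02],"twist":0},
  {"translation":[0,0,0],"twist":0},
])

```text
time_s: 10.53
position: [502.8, -29.2, 214.4]
tcp_rot: [1.02, 1.5, -0.518]
force: [-0.5, -0.8, -0.9]
width: 0.9
```

```bash
python3 go.py 42 0 95;  python3 -c "
from h import *
s=r.snapshot('wrist');save(s,'g6')
s=r.snapshot('side');save(s,'g6s')"
```

```text
world [490.8 -24.   95. ]
{'t': 10.53, 'pos': array([502.8, -29.2, 214.4]), 'shift': array([ 0.1182, -0.019 , -0.01  ]), 'force': array([-0.5, -0.8, -0.9]), 'w': 0.9, 'twist': np.float64(0.004)}
toolx [ 0.0616 -0.0351 -0.9975]
```

View pics/g6.png

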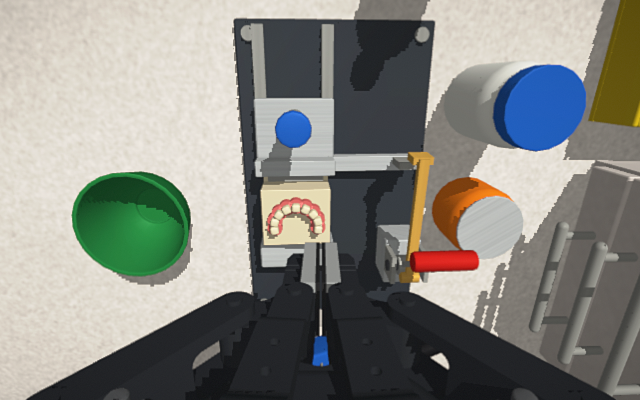

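View pics/g6s.png

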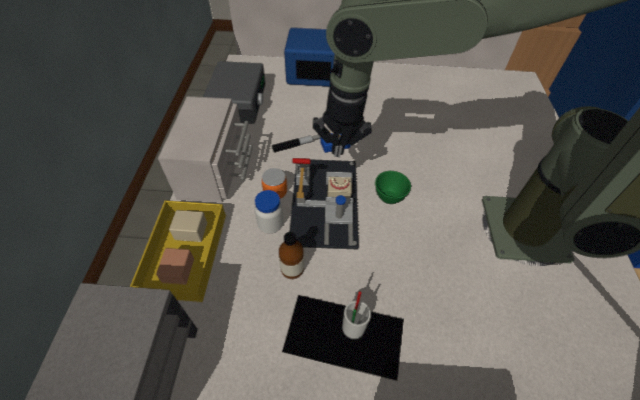

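Call:
arm_command([
  {"translation":[0.024,-0.015,-0.005],"twist":0},
  {"translation":[0.024,-0.002,-0.002],"twist":0},
  {"translation":[0.024,0,0],"twist":0},
  {"translation":[0.02,0,0],"twist":0},
  {"translation":[0,0,0],"twist":0},
  {"translation":[0,0,0],"twist":0},
])

```text
time_s: 11.13
position: [506.0, -34.1, 124.7]
tcp_rot: [1.064, 1.478, -0.478]
force: [0.3, -0.5, -0.2]
width: -0.0
```

```bash
python3 go.py 42 0 95
```

```text
world [490.8 -24.   95. ]
{'t': 11.13, 'pos': array([506. , -34.1, 124.7]), 'shift': array([ 0.0279, -0.0173, -0.0118]), 'force': array([ 0.3, -0.5, -0.2]), 'w': -0.0, 'twist': np.float64(-0.0)}
toolx [ 0.0826 -0.0428 -0.9957]
```

Call:
arm_command([
  {"translation":[0,-0.012,-0.008],"twist":0},
  {"translation":[0.008,-0.01,-0.006],"twist":0},
  {"translation":[0.03,0,0],"twist":0},
  {"translation":[0,0,0],"twist":0},
  {"translation":[0,0,0],"twist":0},
])

```text
time_s: 11.55
position: [493.4, -24.8, 88.9]
tcp_rot: [1.092, 1.466, -0.453]
force: [1.3, 0.1, 0.9]
width: -0.2
```

```bash
python3 go.py 42 0 95;python3 go.py 107 0 95;  python3 -c "
from h import *
s=r.snapshot('wrist');save(s,'g7')"
```

```text
world [490.8 -24.   95. ]
{'t': 11.55, 'pos': array([493.4, -24.8,  88.9]), 'shift': array([-0.0064, -0.0021, -0.0006]), 'force': array([1.3, 0.1, 0.9]), 'w': -0.2, 'twist': np.float64(-0.003)}
toolx [ 0.0944 -0.0459 -0.9945]
world [489.  41.  95.]
{'t': 11.55, 'pos': array([493.4, -24.8,  88.9]), 'shift': array([-0.0096, -0.002 , -0.0655]), 'force': array([1.3, 0.1, 0.9]), 'w': -0.2, 'twist': np.float64(-0.003)}
toolx [ 0.0944 -0.0459 -0.9945]
```

View pics/g7.png

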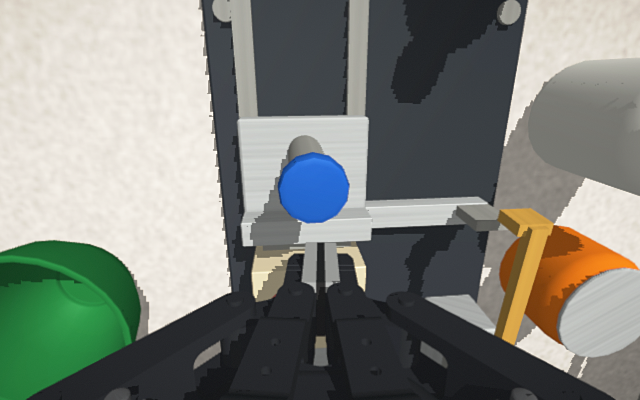

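Call:
arm_command([
  {"translation":[-0.004,-0.002,-0.012],"twist":0},
  {"translation":[-0.001,0,-0.012],"twist":0},
  {"translation":[-0.001,0,-0.012],"twist":0},
  {"translation":[-0.001,0,-0.012],"twist":0},
  {"translation":[-0.001,0,-0.01],"twist":0},
])

```text
time_s: 12.02
position: [492.2, 30.0, 100.1]
tcp_rot: [1.054, 1.456, -0.493]
force: [0.1, -3.9, -1.9]
width: 0.5
```

```bash
python3 go.py 114 0 95;  python3 -c "
from h import *
s=r.snapshot('wrist');save(s,'g8')"
```

```text
world [488.8  48.   95. ]
{'t': 12.02, 'pos': array([492.2,  30. , 100.1]), 'shift': array([ 0.0037, -0.0034, -0.0183]), 'force': array([ 0.1, -3.9, -1.9]), 'w': 0.5, 'twist': np.float64(-0.006)}
toolx [ 0.1009 -0.0542 -0.9934]
```

View pics/g8.png

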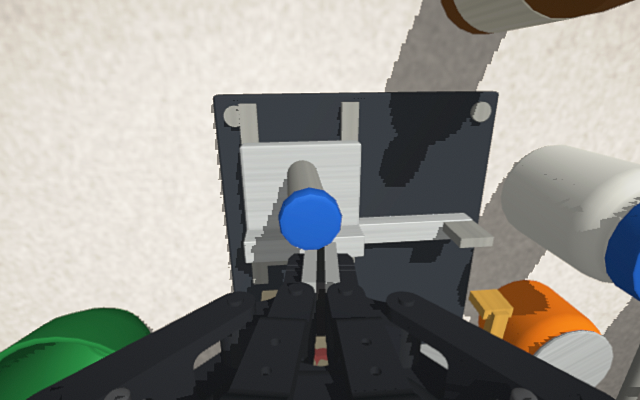

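Call:
arm_command([
  {"translation":[0.004,-0.002,-0.008],"twist":0},
  {"translation":[0.001,-0.001,-0.008],"twist":0},
  {"translation":[0,0,-0.006],"twist":0},
  {"translation":[0,0,-0.005],"twist":0},
  {"translation":[0,0,-0.004],"twist":0},
  {"translation":[0,0,-0.004],"twist":0},
])

```text
time_s: 12.57
position: [492.5, 47.5, 97.8]
tcp_rot: [0.789, 1.425, -0.744]
force: [-1.3, -15.7, 1.4]
width: -0.2
```

```bash
python3 go.py 114 0 95
```

```text
world [488.8  48.   95. ]
{'t': 12.57, 'pos': array([492.5,  47.5,  97.8]), 'shift': array([ 0.0023, -0.0039, -0.0008]), 'force': array([ -1.3, -15.7,   1.4]), 'w': -0.2, 'twist': np.float64(0.006)}
toolx [ 0.1068 -0.0983 -0.9894]
```

Call:
arm_command([
  {"translation":[-0.003,0,0.02],"twist":0},
  {"translation":[-0.04,0,0.01],"twist":0},
  {"translation":[-0.04,0,0.01],"twist":0},
  {"translation":[0,0,0],"twist":0},
], jaw=1)

```text
time_s: 12.9
position: [482.7, 15.6, 183.4]
tcp_rot: [0.755, 1.433, -0.779]
force: [1.9, 0.3, 1.0]
width: 48.2
```

```bash
python3 go.py 0 0 200;  python3 meas.py h1; python3 -c "
from h import *
s=r.snapshot('side');save(s,'h1s')"
```

```text
world [491.9 -66.  200. ]
{'t': 12.9, 'pos': array([482.7,  15.6, 183.4]), 'shift': array([-0.0077,  0.0073,  0.0831]), 'force': array([1.9, 0.3, 1. ]), 'w': 48.2, 'twist': np.float64(0.005)}
toolx [ 0.0979 -0.0967 -0.9905]
hook_tip [441.3 212.4] 0.91
push_post [319.  109.9] 0.92
[482.69566691  15.63420828 183.36799115] [ 0.75453549  1.43276865 -0.77891301]
```

View pics/h1.png

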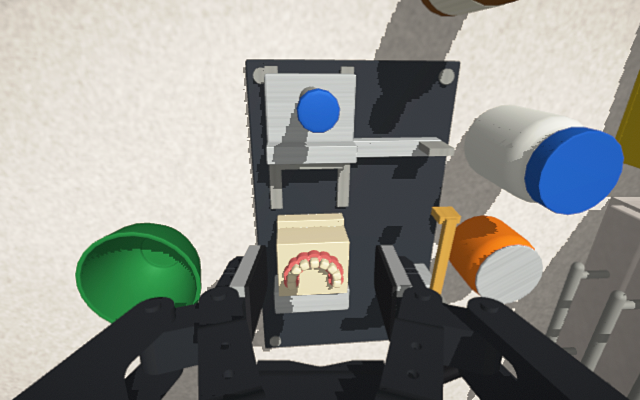

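View pics/h1s.png

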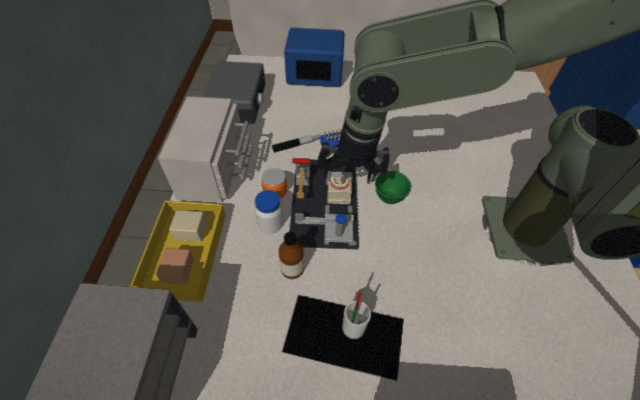

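Call:
arm_command([
  {"translation":[-0.04,0,0.02],"twist":0},
  {"translation":[-0.04,0,0.02],"twist":0},
  {"translation":[-0.04,0,0.02],"twist":0},
  {"translation":[-0.04,0,0.01],"twist":0},
])

```text
time_s: 13.63
position: [458.7, -34.8, 325.5]
tcp_rot: [0.429, 1.472, -1.095]
force: [1.4, -0.6, -0.2]
width: 85.5
```

```bash
python3 go.py 0 0 200; python3 -c "
from rig import r
print(r.observe()['joint_positions'],r.observe()['qvel'])"
```

```text
world [491.9 -66.  200. ]
{'t': 13.63, 'pos': array([458.7, -34.8, 325.5]), 'shift': array([0.1291, 0.0265, 0.0213]), 'force': array([ 1.4, -0.6, -0.2]), 'w': 85.5, 'twist': np.float64(0.018)}
toolx [ 0.0451 -0.0875 -0.9951]
[-0.21409289 -0.13063155  1.73488022 -0.07635684  1.47475835 -0.25585339] [-0.17239923 -0.32964784 -0.69451991  0.04902843  1.05973999 -0.26474898]
```

Call:
arm_command([
  {"translation":[0,0,0],"twist":0},
])

```text
time_s: 13.72
position: [462.6, -36.7, 334.2]
tcp_rot: [0.533, 1.461, -0.993]
force: [2.4, -0.3, 0.3]
width: 85.2
```

```bash
python3 go.py 0 0 200; python3 -c "
from rig import r
print(r.observe()['joint_positions'],r.observe()['qvel'])"
```

```text
world [491.9 -66.  200. ]
{'t': 13.72, 'pos': array([462.6, -36.7, 334.2]), 'shift': array([0.1379, 0.0203, 0.0177]), 'force': array([ 2.4, -0.3,  0.3]), 'w': 85.2, 'twist': np.float64(0.015)}
toolx [ 0.0597 -0.0916 -0.994 ]
[-0.21595084 -0.1357918   1.72255676 -0.07709708  1.47680505 -0.25648307] [-0.00854186  0.04532944  0.09673541  0.0130995  -0.04365052  0.00258826]
```

Call:
arm_command([
  {"translation":[0,0,0],"twist":0},
])

```text
time_s: 13.8
position: [463.1, -37.1, 335.2]
tcp_rot: [0.547, 1.46, -0.98]
force: [-0.8, 0.6, -1.3]
width: 85.5
```

```bash
python3 go.py 0 0 200; python3 -c "
from rig import r
print(r.observe()['joint_positions'],r.observe()['qvel'])"
```

```text
world [491.9 -66.  200. ]
{'t': 13.8, 'pos': array([463.1, -37.1, 335.2]), 'shift': array([0.1388, 0.0196, 0.0172]), 'force': array([-0.8,  0.6, -1.3]), 'w': 85.5, 'twist': np.float64(0.014)}
toolx [ 0.0616 -0.0919 -0.9939]
[-0.2165843  -0.13638705  1.72120423 -0.07689843  1.47684732 -0.2563217 ] [-0.01081552 -0.03772235 -0.09221632 -0.00674911  0.01302387 -0.00482237]
```

Call:
arm_command([
  {"translation":[0.035,0,0],"twist":0},
  {"translation":[0,0,0],"twist":0},
  {"translation":[0,0,0],"twist":0},
  {"translation":[0.035,0,0],"twist":0},
  {"translation":[0,0,0],"twist":0},
  {"translation":[0,0,0],"twist":0},
])

```text
time_s: 14.3
position: [466.4, -41.6, 262.6]
tcp_rot: [0.518, 1.464, -1.007]
force: [0.6, -0.1, 0.5]
width: 85.2
```

```bash
python3 go.py 0 0 200; python3 -c "
from rig import r
print(r.observe()['joint_positions'],r.observe()['qvel'])"
```

```text
world [491.9 -66.  200. ]
{'t': 14.3, 'pos': array([466.4, -41.6, 262.6]), 'shift': array([0.0658, 0.021 , 0.0196]), 'force': array([ 0.6, -0.1,  0.5]), 'w': 85.2, 'twist': np.float64(0.016)}
toolx [ 0.0569 -0.0899 -0.9943]
[-0.22566158 -0.07810406  1.81719516 -0.07721176  1.32739079 -0.2557835 ] [0.00501057 0.03888788 0.0729074  0.00159017 0.0117372  0.00159058]
```

Call:
arm_command([
  {"translation":[-0.022,0,0.035],"twist":0},
  {"translation":[-0.022,0,0.035],"twist":0},
  {"translation":[-0.022,0,0.035],"twist":0},
  {"translation":[-0.022,0,0.035],"twist":0},
  {"translation":[-0.022,0,0.035],"twist":0},
  {"translation":[-0.022,0,0.035],"twist":0},
  {"translation":[-0.022,0,0.035],"twist":0},
  {"translation":[-0.0005,0,0.0005],"twist":0},
])

```text
time_s: 14.97
position: [470.7, -270.1, 452.9]
tcp_rot: [0.516, 1.455, -0.997]
force: [0.4, -0.2, 1.2]
width: 85.3
```

Call:
arm_command([
  {"translation":[0,0,0],"twist":0},
])

```text
time_s: 15.05
position: [471.2, -271.5, 456.4]
tcp_rot: [0.532, 1.451, -0.983]
force: [-0.0, 0.0, -0.2]
width: 85.8
```

```bash
python3 go.py 0 0 200; python3 -c "
from rig import r
print(r.observe()['joint_positions'],r.observe()['qvel'])"
```

```text
world [491.9 -66.  200. ]
{'t': 15.05, 'pos': array([ 471.2, -271.5,  456.4]), 'shift': array([ 0.2354,  0.0172, -0.2295]), 'force': array([-0. ,  0. , -0.2]), 'w': 85.8, 'twist': np.float64(0.026)}
toolx [ 0.0665 -0.0998 -0.9928]
[-0.66090686 -0.00776312  1.36182097 -0.03812789  1.67339082 -0.72320515] [-0.03840627 -0.00303126 -0.11523331 -0.0269151   0.00916645 -0.0118007 ]
```

Call:
arm_command([
  {"translation":[0.041,0,0],"twist":0},
  {"translation":[0,0,0],"twist":0},
  {"translation":[0.041,0,0],"twist":0},
  {"translation":[0,0,0],"twist":0},
  {"translation":[0.041,0,0],"twist":0},
  {"translation":[0,0,0],"twist":0},
  {"translation":[0.041,0,0],"twist":0},
  {"translation":[0,0,0],"twist":0},
])

```text
time_s: 15.72
position: [478.2, -275.4, 323.8]
tcp_rot: [0.501, 1.467, -1.005]
force: [-1.8, 1.9, -3.7]
width: 85.1
```

```bash
python3 go.py 0 0 200; python3 -c "
from rig import r
print(r.observe()['joint_positions'])"
```

```text
world [491.9 -66.  200. ]
{'t': 15.72, 'pos': array([ 478.2, -275.4,  323.8]), 'shift': array([ 0.1056,  0.0215, -0.2185]), 'force': array([-1.8,  1.9, -3.7]), 'w': 85.1, 'twist': np.float64(0.035)}
toolx [ 0.0557 -0.0876 -0.9946]
[-0.66015749  0.04923317  1.56549042 -0.03542318  1.42905698 -0.72154635]
```

Call:
arm_command([
  {"translation":[0.041,0,0],"twist":0},
  {"translation":[0,0,0],"twist":0},
  {"translation":[0.041,0,0],"twist":0},
  {"translation":[0,0,0],"twist":0},
])

```text
time_s: 16.05
position: [490.5, -284.4, 272.3]
tcp_rot: [0.563, 1.447, -0.94]
force: [-3.3, 2.2, -3.9]
width: 85.5
```

```bash
python3 go.py 0 0 200; python3 -c "
from rig import r
print(r.observe()['joint_positions'])"
```

```text
world [491.9 -66.  200. ]
{'t': 16.05, 'pos': array([ 490.5, -284.4,  272.3]), 'shift': array([ 0.0501,  0.0123, -0.2242]), 'force': array([-3.3,  2.2, -3.9]), 'w': 85.5, 'twist': np.float64(0.038)}
toolx [ 0.0728 -0.0996 -0.9924]
[-0.65994283  0.10126008  1.61676031 -0.03531434  1.30476244 -0.72097081]
```

Call:
arm_command([
  {"translation":[-0.04,0,0],"twist":0},
  {"translation":[-0.04,0,0],"twist":0},
  {"translation":[-0.04,0,0],"twist":0},
  {"translation":[-0.04,0,0],"twist":0},
  {"translation":[-0.0005,0,0],"twist":0},
  {"translation":[0,0,0],"twist":0},
])

```text
time_s: 16.55
position: [489.0, -272.7, 479.7]
tcp_rot: [0.674, 1.378, -0.826]
force: [-0.2, -0.1, -0.7]
width: 85.6
```

```bash
python3 go.py 0 0 200; python3 -c "
from rig import r
print(r.observe()['joint_positions'])"
```

```text
world [491.9 -66.  200. ]
{'t': 16.55, 'pos': array([ 489. , -272.7,  479.7]), 'shift': array([ 0.2458, -0.0142, -0.2456]), 'force': array([-0.2, -0.1, -0.7]), 'w': 85.6, 'twist': np.float64(0.034)}
toolx [ 0.1297 -0.1408 -0.9815]
[-0.64453702 -0.01912576  1.33378258 -0.0346626   1.63736175 -0.72080009]
```

Call:
arm_command([
  {"translation":[0.04,0,0],"twist":0},
  {"translation":[0.04,0,0],"twist":0},
  {"translation":[0.04,0,0],"twist":0},
  {"translation":[0.0005,0,0],"twist":0},
])

```text
time_s: 16.88
position: [518.7, -297.2, 410.4]
tcp_rot: [0.727, 1.303, -0.771]
force: [-1.4, 0.9, -2.4]
width: 85.3
```

```bash
python3 go.py 0 0 200; python3 -c "
from rig import r
print(r.observe()['joint_positions'],r.observe()['qvel'])"
```

```text
world [491.9 -66.  200. ]
{'t': 16.88, 'pos': array([ 518.7, -297.2,  410.4]), 'shift': array([ 0.1551, -0.0427, -0.2694]), 'force': array([-1.4,  0.9, -2.4]), 'w': 85.3, 'twist': np.float64(0.027)}
toolx [ 0.1901 -0.1847 -0.9642]
[-0.64866871  0.01606853  1.44519965 -0.03274031  1.41402586 -0.72052146] [ 1.60159209e-02 -1.01079538e-01 -2.48276495e-01  1.37600140e-03
  8.43570692e-02  2.24939344e-05]
```

Call:
arm_command([
  {"translation":[0,0,0],"twist":0},
  {"translation":[0,0,0],"twist":0},
])

```text
time_s: 17.05
position: [521.6, -298.5, 424.5]
tcp_rot: [0.735, 1.285, -0.762]
force: [0.4, -0.0, -0.4]
width: 85.3
```

```bash
python3 go.py 0 0 200; python3 -c "
from rig import r
print(r.observe()['joint_positions'],r.observe()['qvel'])"
```

```text
world [491.9 -66.  200. ]
{'t': 17.05, 'pos': array([ 521.6, -298.5,  424.5]), 'shift': array([ 0.1642, -0.0501, -0.2754]), 'force': array([ 0.4, -0. , -0.4]), 'w': 85.3, 'twist': np.float64(0.025)}
toolx [ 0.2036 -0.1944 -0.9595]
[-0.64754588  0.01031259  1.42602523 -0.03261665  1.42170242 -0.72036808] [ 0.00818154 -0.04547025 -0.12889342  0.00013676  0.03311954 -0.00075281]
```

Call:
arm_command([
  {"translation":[0,0,0],"twist":0},
  {"translation":[0,0,0],"twist":0},
])

```text
time_s: 17.22
position: [523.7, -299.6, 436.2]
tcp_rot: [0.742, 1.269, -0.756]
force: [0.1, -0.9, 0.3]
width: 85.3
```

```bash
cat > t.py <<'E'
from h import *
st=r.observe();q=st['joint_positions'];print(round(st['time_s'],2),np.round(st['position'],1),'q',np.round(q,4),'v',np.round(st['qvel'],2),'tiltR',round(np.pi-q[1]-q[2]-q[4],4))
E
python3 t.py
```

```text
17.22 [ 523.7 -299.6  436.2] q [-0.6468  0.0047  1.4113 -0.0326  1.426  -0.7203] v [ 0.   -0.03 -0.08 -0.    0.02  0.  ] tiltR 0.2996
```

Call:
arm_command([
  {"translation":[-0.04,0,0],"twist":0},
])

```text
time_s: 17.3
position: [514.3, -291.2, 465.3]
tcp_rot: [0.737, 1.282, -0.761]
force: [0.4, -0.3, -3.0]
width: 85.4
```

```bash
python3 t.py
```

```text
17.3 [ 514.3 -291.2  465.3] q [-0.6447 -0.0146  1.3711 -0.0331  1.4982 -0.7203] v [ 0.03 -0.34 -0.7  -0.01  0.93  0.  ] tiltR 0.2868
```

Call:
arm_command([
  {"translation":[0.001,0,0],"twist":0},
])

```text
time_s: 17.38
position: [516.1, -292.1, 477.1]
tcp_rot: [0.744, 1.263, -0.753]
force: [0.2, 0.2, 4.3]
width: 85.5
```

```bash
python3 t.py
```

```text
17.38 [ 516.1 -292.1  477.1] q [-0.6441 -0.0216  1.3581 -0.0331  1.4988 -0.7203] v [-0.01  0.07  0.13 -0.   -0.07  0.  ] tiltR 0.3063
```

Call:
arm_command([
  {"translation":[0,0,0],"twist":0},
])

```text
time_s: 17.47
position: [516.2, -292.0, 479.4]
tcp_rot: [0.745, 1.26, -0.752]
force: [0.7, 0.0, -1.4]
width: 85.4
```

```bash
python3 t.py
```

```text
17.47 [ 516.2 -292.   479.4] q [-0.6439 -0.0231  1.3555 -0.033   1.4999 -0.7203] v [ 0.01 -0.07 -0.14 -0.    0.02 -0.  ] tiltR 0.3092
```

Call:
arm_command([
  {"translation":[0,0,0],"twist":0},
])

```text
time_s: 17.55
position: [516.7, -292.3, 483.5]
tcp_rot: [0.748, 1.253, -0.75]
force: [0.0, 0.2, -0.1]
width: 85.4
```

```bash
python3 t.py
```

```text
17.55 [ 516.7 -292.3  483.5] q [-0.6438 -0.0256  1.3512 -0.0331  1.5    -0.7203] v [-0.   -0.   -0.    0.    0.01  0.  ] tiltR 0.316
```

```bash
cat >> t.py <<'E'
import sys
if len(sys.argv)>3: print(tm([float(a) for a in sys.argv[1:4]],(1,-.027)))
E
python3 t.py 455 -120 300
```

```text
17.55 [ 516.7 -292.3  483.5] q [-0.6438 -0.0256  1.3512 -0.0331  1.5    -0.7203] v [-0.   -0.   -0.    0.    0.01  0.  ] tiltR 0.316
{'t': 17.55, 'pos': array([ 516.7, -292.3,  483.5]), 'shift': array([ 0.1235, -0.0823, -0.2124]), 'force': array([ 0. ,  0.2, -0.1]), 'w': 85.4, 'twist': np.float64(0.075)}
```

Call:
arm_command([
  {"translation":[0.0185,-0.0125,-0.032],"twist":0},
  {"translation":[0,0,0],"twist":0},
  {"translation":[0.0185,-0.0125,-0.032],"twist":0},
  {"translation":[0,0,0],"twist":0},
  {"translation":[0.0185,-0.0125,-0.032],"twist":0},
  {"translation":[0,0,0],"twist":0},
])

```text
time_s: 18.05
position: [482.2, -218.7, 393.4]
tcp_rot: [0.725, 1.296, -0.773]
force: [-0.9, 1.1, -3.4]
width: 85.5
```

```bash
python3 t.py 455 -120 300
```

```text
18.05 [ 482.2 -218.7  393.4] q [-0.556  -0.1321  1.6204 -0.0595  1.3847 -0.6263] v [-0.04  0.03 -0.18 -0.05 -0.06 -0.03] tiltR 0.2686
{'t': 18.05, 'pos': array([ 482.2, -218.7,  393.4]), 'shift': array([ 0.0659, -0.0345, -0.117 ]), 'force': array([-0.9,  1.1, -3.4]), 'w': 85.5, 'twist': np.float64(0.081)}
```

Call:
arm_command([
  {"translation":[0.02,-0.0125,-0.032],"twist":0},
  {"translation":[0,0,0],"twist":0},
  {"translation":[0.02,-0.0125,-0.032],"twist":0},
  {"translation":[0,0,0],"twist":0},
  {"translation":[0.02,-0.0125,-0.032],"twist":0},
  {"translation":[0,0,0],"twist":0},
])

```text
time_s: 18.55
position: [450.7, -152.4, 315.7]
tcp_rot: [0.687, 1.327, -0.808]
force: [-2.5, 2.0, -3.8]
width: 85.5
```

```bash
python3 t.py 455 -120 300
```

```text
18.55 [ 450.7 -152.4  315.7] q [-0.4551 -0.1977  1.8266 -0.0874  1.284  -0.515 ] v [-0.05  0.02 -0.22 -0.05 -0.05 -0.04] tiltR 0.2287
{'t': 18.55, 'pos': array([ 450.7, -152.4,  315.7]), 'shift': array([ 0.0103,  0.0047, -0.0345]), 'force': array([-2.5,  2. , -3.8]), 'w': 85.5, 'twist': np.float64(0.087)}
```

Call:
arm_command([
  {"translation":[0,0,0],"twist":0},
])

```text
time_s: 18.63
position: [451.3, -152.6, 316.6]
tcp_rot: [0.688, 1.324, -0.806]
force: [0.1, -0.4, 1.9]
width: 85.3
```

```bash
python3 t.py 455 -120 300
```

```text
18.63 [ 451.3 -152.6  316.6] q [-0.4548 -0.1979  1.8253 -0.0877  1.2833 -0.5158] v [0.02 0.01 0.11 0.02 0.05 0.  ] tiltR 0.2308
{'t': 18.63, 'pos': array([ 451.3, -152.6,  316.6]), 'shift': array([ 0.011 ,  0.004 , -0.0349]), 'force': array([ 0.1, -0.4,  1.9]), 'w': 85.3, 'twist': np.float64(0.088)}
```

Call:
arm_command([
  {"translation":[0.041,0,0],"twist":0},
  {"translation":[0,0,0],"twist":0},
  {"translation":[0.041,0,0],"twist":0},
  {"translation":[0,0,0],"twist":0},
  {"translation":[0.041,0,0],"twist":0},
  {"translation":[0,0,0],"twist":0},
])

```text
time_s: 19.13
position: [483.6, -181.1, 221.4]
tcp_rot: [0.717, 1.301, -0.779]
force: [-1.8, 1.5, -1.3]
width: 85.5
```

```bash
python3 t.py 455 -120 300
```

```text
19.13 [ 483.6 -181.1  221.4] q [-0.48   -0.04    1.8892 -0.0915  1.0354 -0.5185] v [ 0.01 -0.15 -0.24  0.    0.08 -0.  ] tiltR 0.257
{'t': 19.13, 'pos': array([ 483.6, -181.1,  221.4]), 'shift': array([-0.0926, -0.0087, -0.0455]), 'force': array([-1.8,  1.5, -1.3]), 'w': 85.5, 'twist': np.float64(0.084)}
```

Call:
arm_command([
  {"translation":[-0.041,0,0],"twist":0},
  {"translation":[-0.041,0,0],"twist":0},
  {"translation":[-0.041,0,0],"twist":0},
  {"translation":[0,0,0],"twist":0},
])

```text
time_s: 19.47
position: [466.9, -162.4, 360.8]
tcp_rot: [0.741, 1.28, -0.758]
force: [0.8, 0.0, 1.3]
width: 85.2
```

```bash
python3 t.py 455 -120 300
```

```text
19.47 [ 466.9 -162.4  360.8] q [-0.4582 -0.2064  1.7507 -0.0874  1.3198 -0.5204] v [-0.01  0.   -0.04 -0.   -0.01 -0.  ] tiltR 0.2775
{'t': 19.47, 'pos': array([ 466.9, -162.4,  360.8]), 'shift': array([ 0.0474, -0.0195, -0.0548]), 'force': array([0.8, 0. , 1.3]), 'w': 85.2, 'twist': np.float64(0.078)}
```

Call:
arm_command([
  {"translation":[0,0,0],"twist":0},
])

```text
time_s: 19.55
position: [469.1, -163.4, 369.3]
tcp_rot: [0.754, 1.268, -0.745]
force: [0.1, -0.2, -0.5]
width: 85.4
```

```bash
python3 t.py 455 -120 300
```

```text
19.55 [ 469.1 -163.4  369.3] q [-0.4581 -0.2121  1.7404 -0.0873  1.3226 -0.5207] v [ 0.01 -0.1  -0.18  0.    0.04 -0.  ] tiltR 0.2906
{'t': 19.55, 'pos': array([ 469.1, -163.4,  369.3]), 'shift': array([ 0.0543, -0.0239, -0.058 ]), 'force': array([ 0.1, -0.2, -0.5]), 'w': 85.4, 'twist': np.float64(0.075)}
```

```bash
python3 t.py 430 -130 180
```

```text
19.55 [ 469.1 -163.4  369.3] q [-0.4581 -0.2121  1.7404 -0.0873  1.3226 -0.5207] v [ 0.01 -0.1  -0.18  0.    0.04 -0.  ] tiltR 0.2906
{'t': 19.55, 'pos': array([ 469.1, -163.4,  369.3]), 'shift': array([ 0.1654, -0.0737, -0.0756]), 'force': array([ 0.1, -0.2, -0.5]), 'w': 85.4, 'twist': np.float64(0.075)}
```

Call:
arm_command([
  {"translation":[0.033,-0.015,-0.015],"twist":0},
  {"translation":[0.033,-0.015,-0.015],"twist":0},
  {"translation":[0.033,-0.015,-0.015],"twist":0},
  {"translation":[0.033,-0.015,-0.015],"twist":0},
  {"translation":[0,0,0],"twist":0},
  {"translation":[0,0,0],"twist":0},
])

```text
time_s: 20.05
position: [452.0, -144.9, 243.3]
tcp_rot: [0.797, 1.216, -0.705]
force: [0.8, -0.7, 2.2]
width: 85.2
```

```bash
python3 t.py 430 -130 180
```

```text
20.05 [ 452.  -144.9  243.3] q [-0.4336 -0.2094  2.007  -0.1104  1.0041 -0.4592] v [0.   0.01 0.07 0.01 0.03 0.  ] tiltR 0.3398
{'t': 20.05, 'pos': array([ 452. , -144.9,  243.3]), 'shift': array([ 0.0502, -0.0355, -0.0306]), 'force': array([ 0.8, -0.7,  2.2]), 'w': 85.2, 'twist': np.float64(0.064)}
```

Call:
arm_command([
  {"translation":[0,0,0],"twist":0},
  {"translation":[0,0,0],"twist":0},
  {"translation":[0,0,0],"twist":0},
])

```text
time_s: 20.3
position: [458.2, -148.3, 254.2]
tcp_rot: [0.808, 1.201, -0.695]
force: [-0.8, -0.0, -0.4]
width: 85.3
```

```bash
python3 t.py 430 -130 180
```

```text
20.3 [ 458.2 -148.3  254.2] q [-0.4343 -0.2128  1.99   -0.1104  1.0087 -0.4603] v [-0.   -0.01 -0.08 -0.    0.   -0.  ] tiltR 0.3557
{'t': 20.3, 'pos': array([ 458.2, -148.3,  254.2]), 'shift': array([ 0.0571, -0.0447, -0.0371]), 'force': array([-0.8, -0. , -0.4]), 'w': 85.3, 'twist': np.float64(0.061)}
```

```bash
python3 t.py; python3 -c "
from rig import r
import numpy as np
for i in range(4):
    r.snapshot('top'); st=r.observe(); print(st['time_s'],np.round(st['position'],2),np.round(st['joint_positions'],4),np.round(st['tau'],2),np.round(st['tcp_rot'],4))
"
```

```text
20.3 [ 458.2 -148.3  254.2] q [-0.4343 -0.2128  1.99   -0.1104  1.0087 -0.4603] v [-0.   -0.01 -0.08 -0.    0.   -0.  ] tiltR 0.3557
20.35 [ 458.98 -148.64  255.14] [-0.4344 -0.2131  1.9887 -0.1105  1.0078 -0.4602] [  0.14 -19.69 -27.9   -0.34  -1.1   -0.  ] [ 0.8093  1.1985 -0.6936]
20.4 [ 458.37 -148.34  254.26] [-0.4344 -0.2129  1.9901 -0.1104  1.0079 -0.4601] [ 2.000e-02 -2.071e+01 -2.996e+01 -3.800e-01 -1.390e+00 -0.000e+00] [ 0.8083  1.2001 -0.6946]
20.45 [ 457.6  -147.92  253.08] [-0.4343 -0.2126  1.9918 -0.1103  1.0081 -0.4601] [-2.000e-02 -2.106e+01 -3.059e+01 -3.800e-01 -1.470e+00 -0.000e+00] [ 0.807   1.2023 -0.6958]
20.5 [ 456.9  -147.57  252.01] [-0.4342 -0.2122  1.9934 -0.1103  1.0082 -0.4601] [-2.000e-02 -2.114e+01 -3.070e+01 -3.900e-01 -1.460e+00 -0.000e+00] [ 0.8056  1.2042 -0.6971]
```

```bash
python3 -c "
from rig import r
import numpy as np
for i in range(12):
    r.snapshot('top'); st=r.observe(); q=st['joint_positions']
    if i%2:print(round(st['time_s'],2),np.round(st['position'],1),np.round(q,4),round(np.pi-q[1]-q[2]-q[4],4))
"
```

```text
20.6 [ 456.1 -147.1  250.7] [-0.4342 -0.2118  1.9953 -0.1103  1.0081 -0.46  ] 0.35
20.7 [ 455.7 -146.9  250.1] [-0.4341 -0.2116  1.9963 -0.1103  1.0079 -0.4601] 0.349
20.8 [ 455.6 -146.9  249.9] [-0.4341 -0.2115  1.9965 -0.1104  1.0079 -0.4601] 0.3486
20.9 [ 455.6 -146.9  249.9] [-0.434  -0.2115  1.9965 -0.1103  1.0078 -0.46  ] 0.3487
21.0 [ 455.7 -146.9  250. ] [-0.434  -0.2115  1.9964 -0.1104  1.0078 -0.46  ] 0.3489
21.1 [ 455.7 -146.9  250. ] [-0.434  -0.2116  1.9963 -0.1104  1.0078 -0.46  ] 0.3491
```

Call:
arm_command([
  {"translation":[0.041,0,0],"twist":0},
])

```text
time_s: 21.18
position: [472.1, -158.1, 220.4]
tcp_rot: [0.816, 1.189, -0.686]
force: [2.6, -1.2, 1.5]
width: 85.1
```

```bash
cat > hold.py <<'E'
from h import *
import sys
def p():
    st=r.observe();q=st['joint_positions'];print(round(st['time_s'],2),np.round(st['position'],1),np.round(q[[1,2,4]],4),np.round(st['qvel'][[1,2,4]],2),round(np.pi-q[1]-q[2]-q[4],4))
p()
for i in range(int(sys.argv[1])): r.snapshot('top');p()
E
python3 hold.py 7
```

```text
21.18 [ 472.1 -158.1  220.4] [-0.142   2.0076  0.908 ] [ 1.02  0.28 -1.29] 0.368
21.23 [ 466.8 -156.7  206.3] [-0.1249  2.0191  0.9023] [-0.02  0.12  0.24] 0.3452
21.28 [ 464.2 -155.4  205.8] [-0.1275  2.0208  0.9102] [-0.06 -0.02  0.08] 0.3382
21.33 [ 464.8 -155.5  208. ] [-0.1304  2.019   0.9117] [-0.05 -0.04  0.01] 0.3413
21.38 [ 466.  -156.   210.3] [-0.1328  2.017   0.9115] [-0.04 -0.03 -0.  ] 0.3459
21.43 [ 467.  -156.3  212.1] [-0.1346  2.0155  0.9112] [-0.03 -0.02 -0.  ] 0.3495
21.48 [ 467.5 -156.5  213.1] [-0.1358  2.0147  0.911 ] [-0.02 -0.01 -0.  ] 0.3517
21.53 [ 467.7 -156.6  213.6] [-0.1365  2.0144  0.9109] [-0.01 -0.   -0.  ] 0.3528
```

Call:
arm_command([
  {"translation":[-0.041,0,0],"twist":0},
  {"translation":[-0.041,0,0],"twist":0},
  {"translation":[-0.041,0,0],"twist":0},
  {"translation":[-0.041,0,0],"twist":0},
  {"translation":[-0.001,0,0],"twist":0},
])

```text
time_s: 21.95
position: [420.4, -117.1, 376.0]
tcp_rot: [0.81, 1.202, -0.692]
force: [1.4, -0.2, 0.7]
width: 85.2
```

```bash
python3 hold.py 6
```

```text
21.95 [ 420.4 -117.1  376. ] [-0.3984  1.8759  1.3111] [-0.02  0.04 -0.01] 0.353
22.0 [ 420.  -117.1  373.3] [-0.3964  1.8793  1.309 ] [ 0.06  0.09 -0.04] 0.3497
22.05 [ 419.1 -116.9  369.5] [-0.3934  1.8837  1.3079] [ 0.06  0.08 -0.01] 0.3434
22.1 [ 418.3 -116.8  366.3] [-0.3909  1.8871  1.3077] [ 0.04  0.06 -0.  ] 0.3377
22.15 [ 417.7 -116.7  364.1] [-0.3889  1.8894  1.3078] [0.03 0.03 0.  ] 0.3334
22.2 [ 417.4 -116.6  362.8] [-0.3875  1.8905  1.3078] [ 0.02  0.01 -0.  ] 0.3308
22.25 [ 417.3 -116.7  362.2] [-0.3866  1.8909  1.3078] [ 0.01  0.   -0.  ] 0.3294
```

Call:
arm_command([
  {"translation":[0.041,0,0],"twist":0},
])

```text
time_s: 22.33
position: [431.1, -126.8, 331.6]
tcp_rot: [0.803, 1.21, -0.7]
force: [1.5, -1.2, 0.9]
width: 85.4
```

```bash
python3 hold.py 2
```

```text
22.33 [ 431.1 -126.8  331.6] [-0.3451  1.9269  1.2144] [ 0.63  0.65 -1.2 ] 0.3454
22.38 [ 425.9 -125.5  316.2] [-0.3344  1.9456  1.2094] [0.02 0.13 0.23] 0.321
22.43 [ 424.  -124.4  315.8] [-0.3351  1.9455  1.217 ] [-0.03 -0.07  0.07] 0.3142
```

Call:
arm_command([
  {"translation":[0.041,0,0],"twist":0},
])

```text
time_s: 22.52
position: [436.0, -133.3, 288.8]
tcp_rot: [0.786, 1.229, -0.718]
force: [2.5, -1.7, 1.5]
width: 85.3
```

```bash
python3 hold.py 2
```

```text
22.52 [ 436.  -133.3  288.8] [-0.2891  1.9696  1.1356] [ 0.7   0.51 -1.05] 0.3255
22.57 [ 430.9 -131.9  276. ] [-0.2786  1.9842  1.1319] [-0.01  0.09  0.21] 0.3041
22.62 [ 429.7 -131.1  276.8] [-0.2805  1.9833  1.1383] [-0.05 -0.07  0.05] 0.3005
```

Call:
arm_command([
  {"translation":[0.041,0,0],"twist":0},
])

```text
time_s: 22.7
position: [442.5, -140.4, 249.7]
tcp_rot: [0.775, 1.241, -0.728]
force: [2.5, -0.9, 2.2]
width: 85.6
```

```bash
python3 hold.py 2
```

```text
22.7 [ 442.5 -140.4  249.7] [-0.2266  2.0018  1.0521] [ 0.82  0.42 -1.11] 0.3142
22.75 [ 437.2 -138.9  237.4] [-0.2148  2.0148  1.0481] [-0.03  0.09  0.22] 0.2935
22.8 [ 435.8 -138.   238.1] [-0.2173  2.0145  1.0547] [-0.06 -0.05  0.05] 0.2897
```

Call:
arm_command([
  {"translation":[0.041,0,0],"twist":0},
])

```text
time_s: 22.88
position: [449.3, -147.8, 210.2]
tcp_rot: [0.767, 1.249, -0.737]
force: [2.6, -1.1, 1.0]
width: 85.1
```

```bash
python3 hold.py 2
```

```text
22.88 [ 449.3 -147.8  210.2] [-0.1547  2.0273  0.9634] [ 0.94  0.33 -1.18] 0.3056
22.93 [ 443.7 -146.1  197.8] [-0.1405  2.039   0.9587] [-0.04  0.1   0.23] 0.2844
22.98 [ 441.9 -145.   198.5] [-0.1437  2.0394  0.9658] [-0.07 -0.04  0.06] 0.2801
```

Call:
arm_command([
  {"translation":[-0.041,0,0],"twist":0},
  {"translation":[0.041,0,0],"twist":0},
])

```text
time_s: 23.15
position: [445.5, -145.6, 218.2]
tcp_rot: [0.761, 1.254, -0.744]
force: [6.1, -1.4, 4.0]
width: 85.0
```

```bash
python3 hold.py 2
```

```text
23.15 [ 445.5 -145.6  218.2] [-0.1719  2.0229  0.9906] [ 1.07  0.35 -1.28] 0.3
23.2 [ 439.6 -144.   202.1] [-0.1518  2.0372  0.9813] [0.07 0.16 0.18] 0.2749
23.25 [ 436.4 -142.3  199. ] [-0.1497  2.0405  0.987 ] [0.03 0.01 0.05] 0.2639
```

Call:
arm_command([
  {"translation":[-0.041,0,0],"twist":0},
  {"translation":[0.041,0,0],"twist":0},
])

```text
time_s: 23.42
position: [440.5, -143.2, 217.9]
tcp_rot: [0.748, 1.267, -0.758]
force: [6.6, -2.1, 3.6]
width: 85.4
```

```bash
python3 hold.py 2
```

```text
23.42 [ 440.5 -143.2  217.9] [-0.1775  2.0257  1.0063] [ 1.06  0.39 -1.3 ] 0.2871
23.47 [ 433.9 -141.2  201.1] [-0.1569  2.041   0.9974] [0.09 0.16 0.18] 0.2601
23.52 [ 430.6 -139.5  197.5] [-0.1538  2.0444  1.0032] [0.04 0.02 0.05] 0.2478
```

Call:
arm_command([
  {"translation":[-0.041,0,0],"twist":0},
  {"translation":[-0.041,0,0],"twist":0},
  {"translation":[-0.041,0,0],"twist":0},
  {"translation":[-0.041,0,0],"twist":0},
])

```text
time_s: 23.85
position: [393.1, -104.7, 350.1]
tcp_rot: [0.649, 1.337, -0.857]
force: [1.8, -0.0, -0.3]
width: 85.5
```

```bash
python3 hold.py 5; python3 go.py 0 0 200
```

```text
23.85 [ 393.1 -104.7  350.1] [-0.3665  1.8823  1.4165] [-0.46 -0.68  1.19] 0.2093
23.9 [ 396.4 -105.4  360.8] [-0.3735  1.8681  1.4201] [ 0.03 -0.01 -0.24] 0.2269
23.95 [ 397.2 -106.   358. ] [-0.371   1.872   1.4128] [ 0.06  0.11 -0.07] 0.2278
24.0 [ 396.2 -105.8  354.1] [-0.3683  1.8773  1.4109] [ 0.05  0.1  -0.02] 0.2217
24.05 [ 395.1 -105.5  350.8] [-0.3661  1.8815  1.4101] [ 0.04  0.07 -0.01] 0.2161
24.1 [ 394.4 -105.3  348.5] [-0.3645  1.8844  1.4096] [ 0.03  0.05 -0.01] 0.2121
world [491.9 -66.  200. ]
{'t': 24.1, 'pos': array([ 394.4, -105.3,  348.5]), 'shift': array([ 0.1525,  0.0782, -0.0613]), 'force': array([-0.1,  0.5, -0.3]), 'w': 85.4, 'twist': np.float64(0.024)}
toolx [ 0.154  -0.1762 -0.9722]
```

```bash
python3 t.py 485 -70 350
```

```text
24.1 [ 394.4 -105.3  348.5] q [-0.3973 -0.3645  1.8844 -0.1044  1.4096 -0.4562] v [-0.    0.03  0.05 -0.   -0.01  0.  ] tiltR 0.2121
{'t': 24.1, 'pos': array([ 394.4, -105.3,  348.5]), 'shift': array([ 0.0063,  0.0924, -0.0299]), 'force': array([-0.1,  0.5, -0.3]), 'w': 85.4, 'twist': np.float64(0.078)}
```

Call:
arm_command([
  {"translation":[0.002,0.031,-0.01],"twist":0.008},
  {"translation":[0.002,0.031,-0.01],"twist":0.008},
  {"translation":[0.002,0.031,-0.01],"twist":0.008},
])

```text
time_s: 24.35
position: [481.5, -70.9, 345.3]
tcp_rot: [0.641, 1.343, -0.897]
force: [-0.3, 0.2, 0.6]
width: 85.0
```

```bash
python3 hold.py 3; python3 go.py 0 0 200
```

```text
24.35 [481.5 -70.9 345.3] [-0.1499  1.7245  1.3878] [ 0.88 -0.72 -0.06] 0.1792
24.4 [486.2 -69.4 343.9] [-0.14    1.7187  1.3826] [-0.08  0.09  0.07] 0.1803
24.45 [483.4 -70.1 343.6] [-0.1436  1.7221  1.3862] [-0.07  0.05  0.05] 0.1769
24.5 [481.8 -70.6 343.9] [-0.1468  1.7242  1.3878] [-0.06  0.03  0.02] 0.1764
world [491.9 -66.  200. ]
{'t': 24.5, 'pos': array([481.8, -70.6, 343.9]), 'shift': array([ 0.1409, -0.0088, -0.0302]), 'force': array([-0.8, -0.5, -0.2]), 'w': 85.2, 'twist': np.float64(-0.003)}
toolx [ 0.1381 -0.1748 -0.9749]
```

Call:
arm_command([
  {"translation":[0.041,-0.003,0],"twist":0},
])

```text
time_s: 24.58
position: [488.4, -78.1, 312.9]
tcp_rot: [0.665, 1.335, -0.868]
force: [1.8, -1.7, 0.5]
width: 85.1
```

```bash
python3 hold.py 2|tail -1
```

```text
24.68 [478.9 -76.8 297.8] [-0.1156  1.7884  1.3088] [-0.04 -0.08  0.05] 0.1601
```

Call:
arm_command([
  {"translation":[0.041,-0.003,0],"twist":0},
])

```text
time_s: 24.77
position: [484.5, -83.9, 270.9]
tcp_rot: [0.615, 1.351, -0.92]
force: [2.0, -0.6, 2.6]
width: 85.4
```

```bash
python3 hold.py 2|tail -1
```

```text
24.87 [476.4 -82.4 259.1] [-0.0814  1.8365  1.2393] [-0.04 -0.09  0.04] 0.1472
```

Call:
arm_command([
  {"translation":[0.041,-0.003,0],"twist":0},
])

```text
time_s: 24.95
position: [483.1, -90.1, 231.7]
tcp_rot: [0.586, 1.358, -0.95]
force: [2.9, -0.8, 1.6]
width: 85.5
```

```bash
python3 hold.py 2|tail -1
```

```text
25.05 [474.6 -88.3 220.4] [-0.0399  1.8798  1.1634] [-0.04 -0.07  0.04] 0.1384
```

Call:
arm_command([
  {"translation":[0.041,-0.003,0],"twist":0},
])

```text
time_s: 25.13
position: [482.4, -96.5, 191.8]
tcp_rot: [0.564, 1.364, -0.973]
force: [3.1, -0.2, 1.6]
width: 85.4
```

```bash
python3 hold.py 2|tail -1
```

```text
25.23 [473.2 -94.5 180.6] [0.0109 1.9181 1.0806] [-0.04 -0.05  0.05] 0.132
```

Call:
arm_command([
  {"translation":[-0.041,0,0],"twist":0},
  {"translation":[-0.041,0,0],"twist":0},
  {"translation":[-0.041,0,0],"twist":0},
  {"translation":[-0.041,0,0],"twist":0},
])

```text
time_s: 25.57
position: [453.7, -66.8, 342.9]
tcp_rot: [0.411, 1.396, -1.128]
force: [1.3, -0.5, 0.7]
width: 85.4
```

```bash
python3 hold.py 5|tail -1; python3 go.py 0 0 45
```

```text
25.82 [454.3 -67.2 340.4] [-0.1669  1.7426  1.4539] [ 0.04  0.06 -0.01] 0.112
world [491.9 -66.   45. ]
{'t': 25.82, 'pos': array([454.3, -67.2, 340.4]), 'shift': array([ 0.2935,  0.0167, -0.0474]), 'force': array([ 0.2, -0.4,  0.5]), 'w': 85.1, 'twist': np.float64(-0.001)}
toolx [ 0.0755 -0.1576 -0.9846]
```

```bash
python3 meas.py k1; python3 - <<'E'
from fit import *
import pickle
st,s,o=pickle.load(open('k1.pkl','rb'))
for P in [(0,0,67),(32,0,24),(137,0,96),(-1,-100,135)]:
    w=c2w(P,[491.9,-66,1.598]); print(P,w.round(1),proj(w,s,st).round(1))
E
```

```text
lever_pivot [415.7 154.5] 0.62
lever_bar [446.6 136.2] 0.88
hook_tip [430.3  68.3] 0.63
model [332.7 113.8] 0.86
[454.33247958 -67.1537839  340.43737807] [ 0.41493256  1.39512518 -1.12393888]
(0, 0, 67) [[491.9 -66.   67. ]] [[336.3 122. ]]
(32, 0, 24) [[491. -34.  24.]] [[333.   87.1]]
(137, 0, 96) [[488.2  70.9  96. ]] [[344.4 -23.9]]
(-1, -100, 135) [[591.9 -64.3 135. ]] [[446.  138.8]]
```

View pics/k1.png

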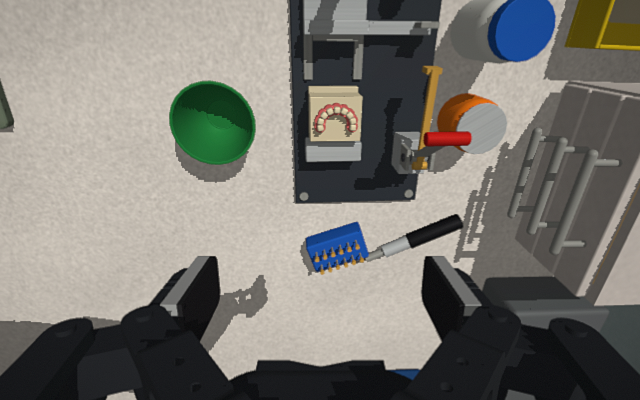

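Call:
arm_command([
  {"translation":[0.036,0.005,-0.015],"twist":0},
])

```text
time_s: 26.25
position: [464.9, -60.2, 306.1]
tcp_rot: [0.449, 1.388, -1.093]
force: [1.6, -0.7, 0.6]
width: 85.0
```

```bash
python3 hold.py 2|tail -1
```

```text
26.35 [457.1 -56.5 292.4] [-0.121   1.7988  1.3759] [-0.03 -0.06  0.06] 0.0879
```

Call:
arm_command([
  {"translation":[0.036,0.005,-0.015],"twist":0},
])

```text
time_s: 26.43
position: [467.3, -49.8, 264.4]
tcp_rot: [0.378, 1.399, -1.161]
force: [2.7, -0.4, 1.2]
width: 85.5
```

```bash
python3 hold.py 2|tail -1
```

```text
26.53 [459.8 -46.7 253. ] [-0.0754  1.8389  1.3067] [-0.04 -0.07  0.05] 0.0714
```

Call:
arm_command([
  {"translation":[0.04,0.005,-0.008],"twist":0},
])

```text
time_s: 26.62
position: [471.0, -46.5, 224.1]
tcp_rot: [0.328, 1.406, -1.208]
force: [2.1, -0.1, 1.9]
width: 85.3
```

```bash
python3 hold.py 2|tail -1
```

```text
26.72 [463.  -44.5 213.2] [-0.0211  1.8726  1.2305] [-0.05 -0.06  0.05] 0.0596
```

Call:
arm_command([
  {"translation":[0.04,0.003,-0.005],"twist":0},
])

```text
time_s: 26.8
position: [473.6, -47.1, 183.5]
tcp_rot: [0.285, 1.41, -1.25]
force: [2.9, -0.6, 2.2]
width: 85.5
```

```bash
python3 hold.py 2|tail -1; python3 go.py 0 0 100
```

```text
26.9 [464.6 -45.3 172.7] [0.0376 1.9045 1.1493] [-0.05 -0.05  0.06] 0.0501
world [491.9 -66.  100. ]
{'t': 26.9, 'pos': array([464.6, -45.3, 172.7]), 'shift': array([0.0757, 0.025 , 0.0107]), 'force': array([-0.3,  1. , -0.6]), 'w': 85.6, 'twist': np.float64(0.007)}
toolx [ 0.0263 -0.1466 -0.9888]
```

Call:
arm_command([
  {"translation":[0.03,0.018,0.007],"twist":0},
])

```text
time_s: 26.98
position: [486.4, -56.2, 150.8]
tcp_rot: [0.196, 1.417, -1.338]
force: [2.1, 0.5, 2.0]
width: 85.4
```

```bash
python3 hold.py 2|tail -1
```

```text
27.08 [483.5 -57.  142.7] [0.1237 1.8818 1.0901] [-0.09  0.01  0.07] 0.0459
```

Call:
arm_command([
  {"translation":[0.02,0.015,0.006],"twist":0},
])

```text
time_s: 27.17
position: [500.6, -65.5, 128.2]
tcp_rot: [0.128, 1.421, -1.407]
force: [0.3, 0.4, 0.6]
width: 85.2
```

```bash
python3 hold.py 3|tail -1; python3 go.py 0 0 80; python3 -c "
from h import *
s=r.snapshot('wrist');save(s,'k2')"
```

```text
27.32 [499.9 -66.  125.9] [0.1825 1.8544 1.0572] [-0.04  0.01  0.  ] 0.0475
world [491.9 -66.   80. ]
{'t': 27.32, 'pos': array([499.9, -66. , 125.9]), 'shift': array([ 0.0452, -0.0088, -0.007 ]), 'force': array([ 0.1,  0. , -0.1]), 'w': 85.4, 'twist': np.float64(0.007)}
toolx [ 0.0209 -0.1467 -0.989 ]
```

View pics/k2.png

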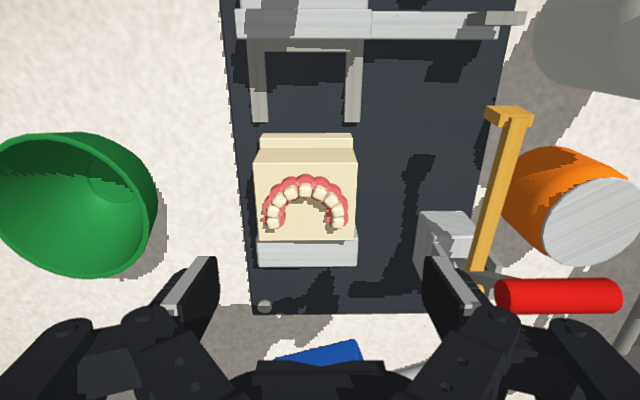

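Call:
arm_command([
  {"translation":[0.033,-0.009,-0.005],"twist":0},
])

```text
time_s: 27.45
position: [499.7, -67.7, 101.8]
tcp_rot: [0.232, 1.413, -1.304]
force: [1.4, -0.7, 0.0]
width: 85.6
```

```bash
python3 hold.py 3|tail -1; python3 go.py 0 0 40; python3 -c "
from h import *
s=r.snapshot('wrist');save(s,'k3')"
```

```text
27.6 [489.8 -65.5  93.5] [0.2145 1.8975 0.9836] [-0.02 -0.05 -0.01] 0.0459
world [491.9 -66.   40. ]
{'t': 27.6, 'pos': array([489.8, -65.5,  93.5]), 'shift': array([ 0.053 ,  0.0013, -0.0073]), 'force': array([0.7, 0.5, 0.6]), 'w': 85.4, 'twist': np.float64(0.007)}
toolx [ 0.0199 -0.1465 -0.989 ]
```

View pics/k3.png

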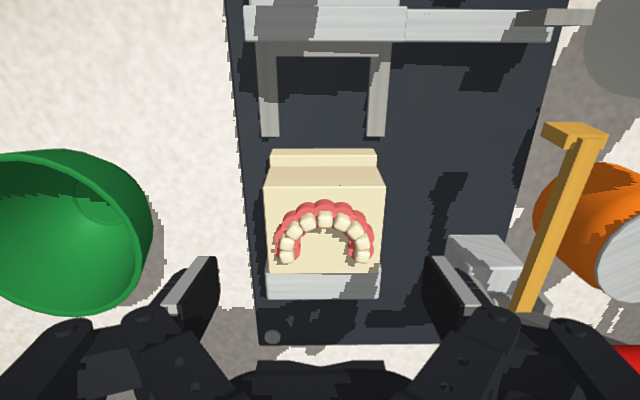

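Call:
arm_command([
  {"translation":[0.028,0.004,-0.004],"twist":0},
])

```text
time_s: 27.73
position: [497.4, -66.5, 72.3]
tcp_rot: [0.141, 1.418, -1.395]
force: [-0.9, -0.1, -2.4]
width: 85.5
```

```bash
python3 hold.py 3|tail -1; python3 go.py 0 0 40
```

```text
27.88 [495.7 -65.6  67. ] [0.2699 1.8975 0.9264] [-0.02 -0.04 -0.02] 0.0477
world [491.9 -66.   40. ]
{'t': 27.88, 'pos': array([495.7, -65.6,  67. ]), 'shift': array([ 0.0267, -0.0043, -0.0037]), 'force': array([ 0.5,  0.3, -0.7]), 'w': 85.2, 'twist': np.float64(0.007)}
toolx [ 0.0228 -0.1472 -0.9888]
```

Call:
arm_command([
  {"translation":[0.024,-0.003,-0.003],"twist":0},
])

```text
time_s: 27.97
position: [499.9, -67.6, 49.0]
tcp_rot: [0.206, 1.415, -1.328]
force: [0.7, 0.3, 0.1]
width: 85.3
```

```bash
python3 hold.py 4|tail -1; python3 go.py 0 0 40; python3 -c "
from h import *
s=r.snapshot('wrist');save(s,'k4')"
```

```text
28.17 [494.3 -66.4  44.4] [0.3077 1.9102 0.8742] [-0.01 -0.01 -0.01] 0.0494
world [491.9 -66.   40. ]
{'t': 28.17, 'pos': array([494.3, -66.4,  44.4]), 'shift': array([ 0.0042, -0.0025, -0.0012]), 'force': array([ 0.6, -0.3,  0.4]), 'w': 85.6, 'twist': np.float64(0.007)}
toolx [ 0.0249 -0.1477 -0.9887]
```

View pics/k4.png

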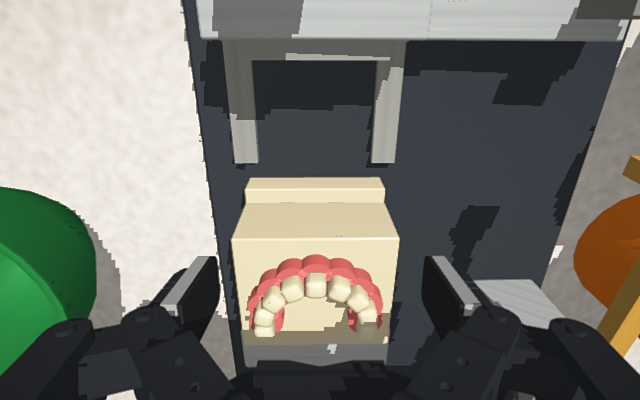

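Call:
arm_command([
  {"translation":[0.006,-0.002,-0.001],"twist":0},
])

```text
time_s: 28.3
position: [495.6, -67.1, 41.2]
tcp_rot: [0.174, 1.418, -1.361]
force: [1.1, -0.1, 0.6]
width: 85.5
```

```bash
python3 hold.py 3|tail -1; python3 go.py 0 0 40
```

```text
28.45 [493.3 -66.6  39.2] [0.3148 1.9156 0.8597] [0.01 0.   0.  ] 0.0514
world [491.9 -66.   40. ]
{'t': 28.45, 'pos': array([493.3, -66.6,  39.2]), 'shift': array([-0.0009, -0.0013, -0.0005]), 'force': array([-0.8, -0.2, -0.4]), 'w': 85.1, 'twist': np.float64(0.007)}
toolx [ 0.0269 -0.1482 -0.9886]
```

Call:
arm_command([
  {"translation":[0,0,0],"twist":0},
], jaw=0.5, force=50)

```text
time_s: 28.53
position: [493.4, -66.6, 39.5]
tcp_rot: [0.146, 1.419, -1.389]
force: [0.1, -0.2, -0.5]
width: 75.3
```

```bash
python3 hold.py 4|tail -1; python3 go.py 0 0 40; python3 -c "
from h import *
s=r.snapshot('wrist');save(s,'k5')"
```

```text
28.73 [493.6 -66.7  39.8] [0.314  1.9149 0.8608] [-0. -0.  0.] 0.0519
world [491.9 -66.   40. ]
{'t': 28.73, 'pos': array([493.6, -66.7,  39.8]), 'shift': array([-0.0003, -0.0017, -0.0007]), 'force': array([-1.2,  1.5,  4.7]), 'w': 59.3, 'twist': np.float64(0.007)}
toolx [ 0.0273 -0.1485 -0.9885]
```

View pics/k5.png

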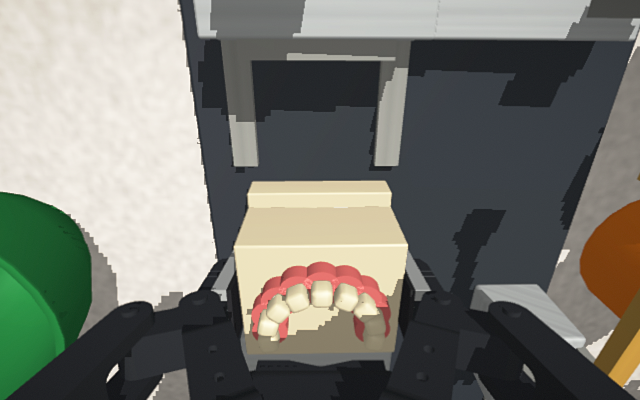

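```bash
python3 - <<'E'
from h import *
for n in ['top','side']:
    s=r.snapshot(n); save(s,'m_'+n)
    m=r.regions_of(s,'mat'); j=r.regions_of(s,'tool_jar'); jt=r.tip_of(s,'tool_jar')
    M=m[0]['region'].copy(); print(n,m[0]['conf'],M.sum())
    if j: M|=j[0]['region']
    cs,_=cv2.findContours(M.astype(np.uint8),cv2.RETR_EXTERNAL,cv2.CHAIN_APPROX_NONE)
    P=np.vstack([onz(p[0].astype(float),s,3)[:2] for p in m[0]['region'].nonzero()[::-1] and np.argwhere(m[0]['region'])[:,::-1][:,None]])
    rect=cv2.minAreaRect(P.astype(np.float32)); print('rect',rect, cv2.boxPoints(rect).round(1).tolist())
    if j: print('jar bbox',j[0]['bbox'])
    if jt: print('jar tip',jt[0]['pixel'],jt[0]['conf'],onz(jt[0]['pixel'],s,3).round(1))
print(r.observe()['time_s'])
E
```

```text
top 0.65 3874
rect ((466.32550048828125, 308.4240417480469), (133.93751525878906, 240.9661102294922), 81.85661315917969) [[337.6000061035156, 259.20001220703125], [576.0999755859375, 225.10000610351562], [595.0999755859375, 357.70001220703125], [356.5, 391.79998779296875]]
jar bbox [226.4, 235.1, 29.5, 16.7]
jar tip [229.8, 236.1] 0.61 [447.7 295.6   3. ]
side 0.69 6092
rect ((464.861572265625, 310.51959228515625), (131.11962890625, 237.82571411132812), 81.21438598632812) [[337.29998779296875, 263.8999938964844], [572.4000244140625, 227.60000610351562], [592.4000244140625, 357.1000061035156], [357.3999938964844, 393.5]]
jar bbox [356.5, 317.2, 26.7, 44.9]
29.1833
```

Call:
arm_command([
  {"translation":[-0.02,0,0],"twist":0},
])

```text
time_s: 29.27
position: [489.3, -63.1, 56.2]
tcp_rot: [0.091, 1.423, -1.444]
force: [-0.3, 0.4, -3.7]
width: 59.1
```

```bash
python3 hold.py 2|tail -1; python3 go.py 0 0 200|tail -2
```

```text
29.37 [494.4 -63.7  60.9] [0.2742 1.9092 0.9029] [ 0.03  0.01 -0.04] 0.0553
{'t': 29.37, 'pos': array([494.4, -63.7,  60.9]), 'shift': array([-0.1372,  0.001 ,  0.023 ]), 'force': array([ 0.4, -0.5, -4.5]), 'w': 59.2, 'twist': np.float64(0.007)}
toolx [ 0.0308 -0.1489 -0.9884]
```

Call:
arm_command([
  {"translation":[-0.041,0,0],"twist":0},
])

```text
time_s: 29.45
position: [485.4, -56.6, 91.7]
tcp_rot: [0.036, 1.426, -1.499]
force: [-3.7, 0.3, -5.2]
width: 59.4
```

```bash
python3 hold.py 2|tail -1; python3 go.py 0 0 200|tail -2; python3 -c "
from h import *
s=r.snapshot('wrist');save(s,'n1')"
```

```text
29.55 [496.2 -57.9 103.7] [0.1995 1.8904 0.9895] [ 0.03  0.02 -0.07] 0.0622
{'t': 29.55, 'pos': array([496.2, -57.9, 103.7]), 'shift': array([-0.0941, -0.0015,  0.0224]), 'force': array([ 3. , -0.5, -2.8]), 'w': 59.3, 'twist': np.float64(0.007)}
toolx [ 0.0381 -0.1502 -0.9879]
```

View pics/n1.png

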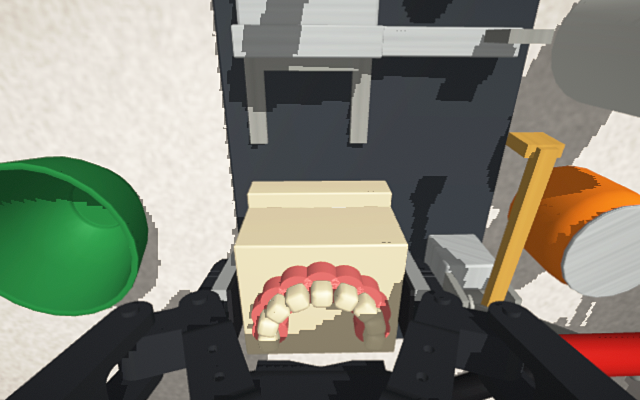

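Call:
arm_command([
  {"translation":[-0.041,0,0],"twist":0},
])

```text
time_s: 29.68
position: [485.9, -50.9, 132.6]
tcp_rot: [0.066, 1.424, -1.468]
force: [-1.4, 0.5, -4.9]
width: 58.9
```

```bash
python3 hold.py 2|tail -1
```

```text
29.78 [496.4 -52.1 144.8] [0.134  1.8661 1.0751] [ 0.03  0.03 -0.07] 0.0664
```

Call:
arm_command([
  {"translation":[-0.041,0,0],"twist":0},
  {"translation":[-0.035,0,0],"twist":0},
])

```text
time_s: 29.95
position: [486.1, -40.3, 208.2]
tcp_rot: [0.107, 1.422, -1.428]
force: [2.2, -0.5, -2.9]
width: 59.3
```

```bash
python3 hold.py 2|tail -1; python3 t.py 542 298 215; python3 go.py 0 0 0|tail -1
```

```text
30.05 [489.7 -40.5 212.7] [0.0405 1.8117 1.235 ] [ 0.05  0.07 -0.06] 0.0545
30.05 [489.7 -40.5 212.7] q [-0.1722  0.0405  1.8117 -0.1501  1.235  -0.163 ] v [-0.01  0.05  0.07 -0.01 -0.06  0.  ] tiltR 0.0545
{'t': 30.05, 'pos': array([489.7, -40.5, 212.7]), 'shift': array([-0.051 ,  0.0653, -0.3324]), 'force': array([ 1.3, -0.5, -3.4]), 'w': 59.0, 'twist': np.float64(0.061)}
toolx [ 0.0324 -0.1489 -0.9883]
```

Call:
arm_command([
  {"translation":[-0.006,0.006,-0.036],"twist":0},
  {"translation":[-0.006,0.006,-0.036],"twist":0},
  {"translation":[-0.006,0.007,-0.036],"twist":0},
  {"translation":[-0.005,0.008,-0.036],"twist":0},
])

```text
time_s: 30.38
position: [508.4, 101.5, 205.2]
tcp_rot: [0.116, 1.414, -1.434]
force: [1.7, 0.4, -4.2]
width: 59.3
```

```bash
python3 hold.py 3|tail -1; python3 t.py 542 298 215|tail -1; python3 go.py 0 0 0|tail -2
```

```text
30.53 [508.1 102.7 204.3] [0.143  1.7186 1.2826] [-0.02  0.01  0.01] -0.0026
{'t': 30.53, 'pos': array([508.1, 102.7, 204.3]), 'shift': array([-0.04  ,  0.0397, -0.1904]), 'force': array([-0.5, -1.4, -4.1]), 'w': 59.4, 'twist': np.float64(0.052)}
{'t': 30.53, 'pos': array([508.1, 102.7, 204.3]), 'shift': array([ 0.2275, -0.0242,  0.1346]), 'force': array([-0.5, -1.4, -4.1]), 'w': 59.4, 'twist': np.float64(-0.001)}
toolx [ 0.0201 -0.1542 -0.9878]
```

Call:
arm_command([
  {"translation":[-0.008,0.008,-0.036],"twist":0},
  {"translation":[-0.008,0.008,-0.036],"twist":0},
  {"translation":[-0.007,0.008,-0.036],"twist":0},
  {"translation":[-0.007,0.008,-0.036],"twist":0},
  {"translation":[-0.007,0.008,-0.036],"twist":0},
])

```text
time_s: 30.95
position: [539.4, 278.3, 197.8]
tcp_rot: [-0.025, 1.401, -1.583]
force: [1.3, -0.1, -3.3]
width: 59.2
```

```bash
python3 hold.py 3|tail -1; python3 t.py 542 298 150|tail -1; python3 go.py 0 0 0|tail -2; python3 - <<'E'
from h import *
import pickle
st=r.observe();s=r.snapshot('wrist');save(s,'n2');pickle.dump((st,s),open('n2.pkl','wb'))
s=r.snapshot('top');save(s,'n2t');s=r.snapshot('side');save(s,'n2s')
E
```

```text
31.1 [539.2 279.4 197.2] [0.3726 1.4476 1.3934] [-0.04  0.04  0.02] -0.072
{'t': 31.1, 'pos': array([539.2, 279.4, 197.2]), 'shift': array([ 0.0434,  0.0034, -0.0263]), 'force': array([-0.2, -0.9, -3.7]), 'w': 59.1, 'twist': np.float64(0.044)}
{'t': 31.1, 'pos': array([539.2, 279.4, 197.2]), 'shift': array([ 0.2526, -0.0522,  0.3064]), 'force': array([-0.2, -0.9, -3.7]), 'w': 59.1, 'twist': np.float64(-0.009)}
toolx [-0.0018 -0.1683 -0.9857]
```

View pics/n2.png

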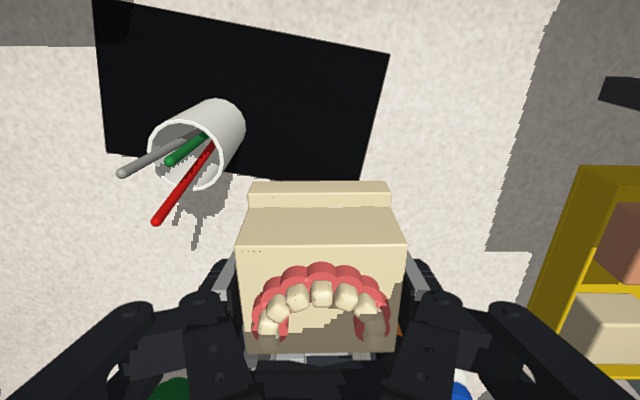

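View pics/n2s.png

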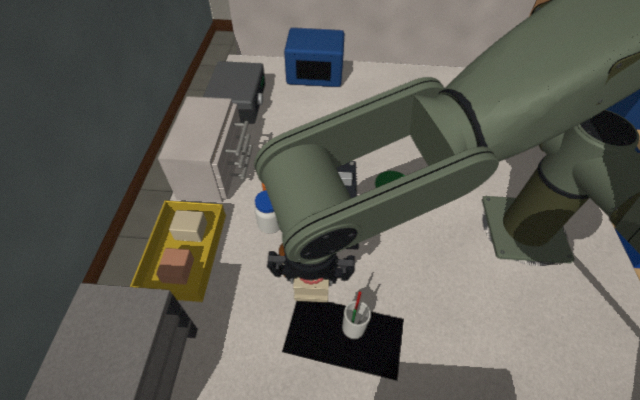

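```bash
python3 - <<'E'
from h import *
import pickle
st,s=pickle.load(open('n2.pkl','rb'))
for px in [(390,54),(362,180),(107,152),(93,0)]: print(px,onz(px,s,3,st).round(1))
c=np.array([465.5,309.5]);u=np.array([.989,-.148]);v=np.array([.148,.989])
for a,b in[(120,65),(120,-65),(-120,-65)]: print((c+a*u+b*v).round(1))
E
python3 t.py 544 297.5 110|tail -1
```

```text
(390, 54) [594.5 354.4   3. ]
(362, 180) [579.1 241.4   3. ]
(107, 152) [339.  265.7   3. ]
(93, 0) [359.6 390.    3. ]
[593.8 356. ]
[574.6 227.5]
[337.2 263. ]
{'t': 31.25, 'pos': array([539.2, 276.8, 198.9]), 'shift': array([ 0.0841,  0.0054, -0.0353]), 'force': array([ 0.1,  0.4, -3.5]), 'w': 59.3, 'twist': np.float64(0.04)}
```

Call:
arm_command([
  {"translation":[0.028,0.002,-0.013],"twist":0},
  {"translation":[0.028,0.002,-0.012],"twist":0},
  {"translation":[0.022,0.002,-0.011],"twist":0},
])

```text
time_s: 31.5
position: [551.3, 294.9, 122.1]
tcp_rot: [0.076, 1.405, -1.491]
force: [0.5, 0.1, -3.7]
width: 59.1
```

```bash
python3 hold.py 6|tail -1; python3 t.py 544 297.5 60|tail -1; python3 go.py 0 0 0|tail -1
```

```text
31.8 [552.  296.3 124.9] [0.4769 1.461  1.2623] [-0.01 -0.01 -0.  ] -0.0586
{'t': 31.8, 'pos': array([552. , 296.3, 124.9]), 'shift': array([ 0.0637, -0.009 , -0.0119]), 'force': array([ 0.2,  1.1, -3.6]), 'w': 59.4, 'twist': np.float64(0.031)}
toolx [ 0.0152 -0.1633 -0.9865]
```

Call:
arm_command([
  {"translation":[0.022,-0.006,-0.006],"twist":0},
  {"translation":[0.022,-0.005,-0.005],"twist":0},
  {"translation":[0.018,-0.001,-0.003],"twist":0},
])

```text
time_s: 32.05
position: [551.1, 302.3, 74.1]
tcp_rot: [0.253, 1.412, -1.317]
force: [-0.2, 0.9, -4.2]
width: 59.3
```

```bash
python3 hold.py 6|tail -1; python3 t.py 544 297.5 34|tail -1; python3 go.py 0 0 0|tail -1;python3 - <<'E'
from h import *
s=r.snapshot('side');save(s,'n3s');s=r.snapshot('wrist');save(s,'n3')
E
```

```text
32.35 [551.5 302.3  74.3] [0.5307 1.4988 1.1479] [-0.  0. -0.] -0.0358
{'t': 32.35, 'pos': array([551.5, 302.3,  74.3]), 'shift': array([ 0.0402, -0.0091, -0.0015]), 'force': array([ 0.8,  0.8, -4.4]), 'w': 59.1, 'twist': np.float64(0.025)}
toolx [ 0.039  -0.1536 -0.9874]
```

View pics/n3s.png

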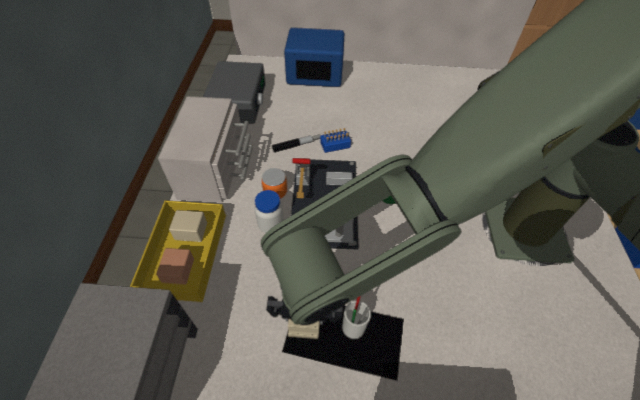

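View pics/n3.png

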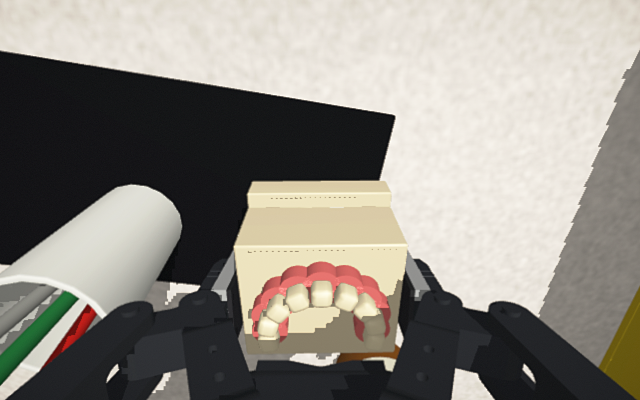

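Call:
arm_command([
  {"translation":[0.02,-0.008,-0.002],"twist":0},
])

```text
time_s: 32.53
position: [549.7, 303.2, 59.5]
tcp_rot: [0.33, 1.413, -1.241]
force: [1.3, 0.4, -2.7]
width: 59.4
```

```bash
python3 hold.py 4|tail -1; python3 t.py 544 297.5 34|tail -1; python3 go.py 0 0 0|tail -1
```

```text
32.73 [543.5 300.9  53.5] [0.5471 1.525  1.1085] [-0.01 -0.03 -0.01] -0.039
{'t': 32.73, 'pos': array([543.5, 300.9,  53.5]), 'shift': array([ 0.0198, -0.0002,  0.0003]), 'force': array([ 0.5,  0. , -4.1]), 'w': 59.1, 'twist': np.float64(0.026)}
toolx [ 0.0372 -0.1545 -0.9873]
```

Call:
arm_command([
  {"translation":[0.012,0,0],"twist":0},
])

```text
time_s: 32.82
position: [546.9, 300.6, 44.9]
tcp_rot: [0.282, 1.412, -1.287]
force: [1.6, 1.1, -3.2]
width: 59.3
```

```bash
python3 hold.py 3|tail -1; python3 t.py 544 300 33|tail -1
```

```text
32.97 [543.3 298.5  40.7] [0.5641 1.5304 1.0881] [-0.01 -0.01  0.  ] -0.0411
{'t': 32.97, 'pos': array([543.3, 298.5,  40.7]), 'shift': array([ 0.0074,  0.0004, -0.0027]), 'force': array([-0.1,  0.5, -4.3]), 'w': 59.2, 'twist': np.float64(0.025)}
```

Call:
arm_command([
  {"translation":[0.005,0,0],"twist":0},
])

```text
time_s: 33.05
position: [544.7, 298.2, 36.8]
tcp_rot: [0.238, 1.411, -1.332]
force: [0.4, -0.1, -4.4]
width: 59.3
```

```bash
python3 hold.py 3|tail -1; python3 t.py 544 300 33|tail -1; python3 go.py 0 0 0|tail -1
```

```text
33.2 [543.1 297.4  35.2] [0.5715 1.5326 1.0797] [-0.01 -0.01  0.  ] -0.0422
{'t': 33.2, 'pos': array([543.1, 297.4,  35.2]), 'shift': array([ 0.0018,  0.0008, -0.0029]), 'force': array([-0.3, -0.2, -4.1]), 'w': 59.3, 'twist': np.float64(0.025)}
toolx [ 0.0341 -0.156  -0.9872]
```

Call:
arm_command([
  {"translation":[0.0018,0,0],"twist":0},
])

```text
time_s: 33.28
position: [543.7, 297.4, 33.8]
tcp_rot: [0.221, 1.411, -1.349]
force: [0.7, 0.4, -3.7]
width: 59.3
```

```bash
python3 hold.py 3|tail -1; python3 t.py 544 300 33|tail -1
```

```text
33.43 [543.4 297.2  33.6] [0.5738 1.533  1.0766] [-0.    0.    0.01] -0.0418
{'t': 33.43, 'pos': array([543.4, 297.2,  33.6]), 'shift': array([ 0.0002,  0.0006, -0.0028]), 'force': array([ 0.5, -0. , -3.8]), 'w': 59.1, 'twist': np.float64(0.025)}
```

Call:
arm_command([
  {"translation":[0.0012,0,0],"twist":0},
])

```text
time_s: 33.52
position: [543.5, 297.1, 33.3]
tcp_rot: [0.214, 1.41, -1.355]
force: [-3.7, 0.5, 7.6]
width: 59.3
```

```bash
python3 hold.py 3|tail -1; python3 t.py 544 300 33|tail -1
```

```text
33.67 [543.5 297.1  33.3] [0.5743 1.533  1.0762] [-0.  0. -0.] -0.0418
{'t': 33.67, 'pos': array([543.5, 297.1,  33.3]), 'shift': array([-0.0001,  0.0005, -0.0029]), 'force': array([-2.5, -0.5,  3.9]), 'w': 59.3, 'twist': np.float64(0.025)}
```

Call:
arm_command([
  {"translation":[0,0,0],"twist":0},
], jaw=0.72, force=20)

```text
time_s: 33.75
position: [544.0, 297.3, 33.8]
tcp_rot: [0.226, 1.41, -1.343]
force: [-0.2, -0.1, -0.0]
width: 61.7
```

```bash
python3 hold.py 4|tail -1; python3 t.py 544 300 33|tail -1
```

```text
33.95 [544.1 297.3  33.7] [0.5741 1.5324 1.0754] [ 0.  0. -0.] -0.0403
{'t': 33.95, 'pos': array([544.1, 297.3,  33.7]), 'shift': array([ 0.0002, -0.0001, -0.0027]), 'force': array([0.3, 1. , 0.3]), 'w': 61.3, 'twist': np.float64(0.025)}
```

Call:
arm_command([
  {"translation":[0,0,0],"twist":0},
], jaw=0.92)

```text
time_s: 34.03
position: [544.4, 297.4, 33.8]
tcp_rot: [0.231, 1.411, -1.339]
force: [-0.2, 0.2, -0.5]
width: 71.4
```

```bash
python3 hold.py 3|tail -1; python3 t.py 544 300 33|tail -1; python3 - <<'E'
from h import *
s=r.snapshot('wrist');save(s,'p1')
E
```

```text
34.18 [544.6 297.4  33.8] [0.5741 1.5319 1.0748] [0. 0. 0.] -0.0392
{'t': 34.18, 'pos': array([544.6, 297.4,  33.8]), 'shift': array([ 0.0004, -0.0006, -0.0027]), 'force': array([0.9, 0.2, 0.5]), 'w': 78.7, 'twist': np.float64(0.025)}
```

View pics/p1.png

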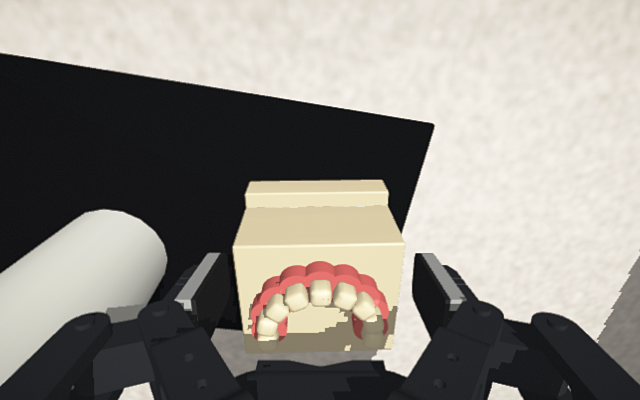

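```bash
python3 t.py 544.6 297.4 133.8|tail -1
```

```text
{'t': 34.23, 'pos': array([544.6, 297.4,  33.8]), 'shift': array([-0.0987,  0.0037,  0.0155]), 'force': array([1. , 0.3, 0.5]), 'w': 78.5, 'twist': np.float64(0.025)}
```

Call:
arm_command([
  {"translation":[-0.02,0.001,0.003],"twist":0},
  {"translation":[-0.02,0.001,0.003],"twist":0},
  {"translation":[-0.03,0.001,0.0045],"twist":0},
  {"translation":[-0.03,0.001,0.0045],"twist":0},
  {"translation":[-0.03,0.001,0.0045],"twist":0},
  {"translation":[-0.03,0.001,0.0045],"twist":0},
])

```text
time_s: 34.73
position: [538.2, 295.3, 189.9]
tcp_rot: [0.085, 1.405, -1.483]
force: [0.6, 0.8, -0.2]
width: 78.6
```

```bash
python3 hold.py 3|tail -1; python3 - <<'E'
from h import *
import pickle
st=r.observe();s=r.snapshot('wrist');save(s,'p2');pickle.dump((st,s),open('p2.pkl','wb'))
s=r.snapshot('side');save(s,'p2s')
E
```

```text
34.88 [540.9 296.6 193. ] [0.3829 1.4421 1.3673] [ 0.05  0.07 -0.  ] -0.0507
```

View pics/p2.png

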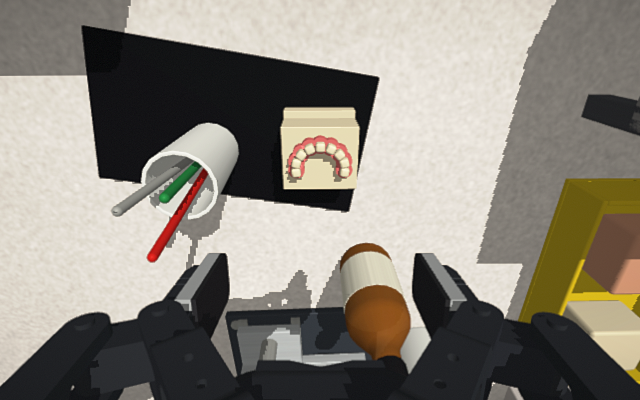

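View pics/p2s.png

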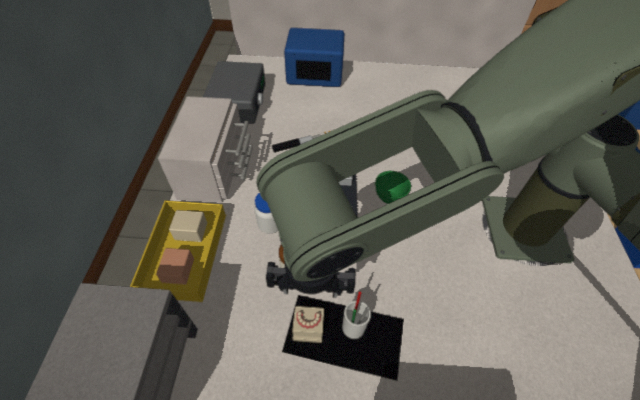

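```bash
python3 - <<'E'
from fit import *
s=r.snapshot('top')
p=[491.9,-66,1.598]
im=cv2.resize(s['pixels'][:,:,::-1],None,fx=3,fy=3,interpolation=cv2.INTER_CUBIC)
for P in [(137,0,96),(-1,-100,135)]:
    u=(proj(c2w(P,p),s)[0]*3+1).astype(int); cv2.circle(im,(int(u[0]),int(u[1])),7,(255,0,255),1)
c=np.array([465.5,309.5]);u=np.array([.989,-.148]);v=np.array([.148,.989])
q=[np.r_[c+a*u+b*v,3] for a,b in[(120,65),(120,-65),(-120,-65),(-120,65)]]
cv2.polylines(im,[(proj(q,s)*3+1).astype(int).reshape(-1,1,2)],True,(0,255,0),1)
m=[(542.6,298)]
f=[c2w((x,y,0),[542.6,298,1.598+.0])[0]+[0,0,3] for x,y in[(32,30),(32,-30),(-32,-30),(-32,30)]]
cv2.polylines(im,[(proj(f,s)*3+1).astype(int).reshape(-1,1,2)],True,(0,0,255),1)
cv2.imwrite('pics/q.png',im[380:900,550:1350])
print(r.observe()['time_s'],r.observe()['force'])
E
```

```text
35.0333 [-0.59089966  0.33465843 -0.20149616]
```

View pics/q.png

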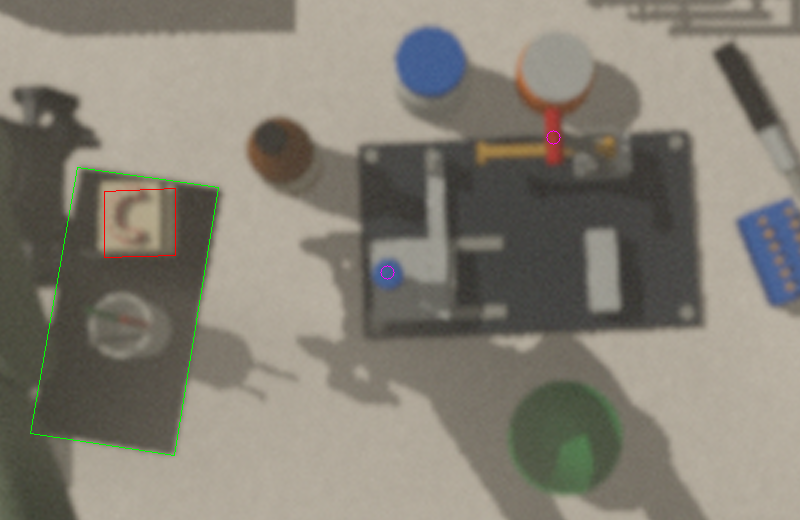

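```bash
python3 -c "
from rig import r
print(r.sign_off()); print(r.observe()['time_s'])"
```

```text
the job is handed in; nothing more can be done
None
the job is handed in; nothing more can be done
```

The plaster model is out of the clamp and standing upright on the free end of the black mat, with the latch and the carriage left open. I handed the job in at about 35 s of the 54 s allowed; no verdict is reported.

**What I did**
1. **Latch:** I gripped the red bar by its ends and carried it up and over past centre. I let go, and it swung open by itself with the hook off the keeper.
2. **Carriage:** I pushed the blue-capped post back until it met its stop, at about 16 N.
3. **Model:** I gripped it on its free y faces, lifted it over to the mat, and lowered it until it touched, with a light 4–8 N on the wrist. Then I released it slowly and backed off.

**Last checks**
- **Latch and carriage:** in the top picture the post cap and lever bar lie where fully back (55 mm) and fully open (1.5 rad) put them.
- **Placement:** the model's expected outline, drawn from where I released it, lies wholly inside the mat, about 7 mm from its nearest end. It is about 35 mm clear of the instrument jar.
- **Other things:** none of the other things on the bench looks moved, judging by eye.
- **Robot:** the gripper was open and clear, with wrist force near zero.

**What did not go smoothly:** the tool's tilt drifted during quick moves, reaching about 20° at worst. I spent roughly 10 s bringing it down. The tool was still about 8.5° off vertical when I gripped the model, but the tilt was the same within about 1° when I set it down, so the model stands upright.

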